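Put the finishing stand back in order

ROBOT

A 6-joint arm with a two-finger parallel gripper is mounted at the origin on the work surface. World frame = base frame: x ahead of the robot, y to its left, z up, the work surface at z = 0. Lengths are in m, angles in rad, forces in N, time in s.
With the tool pointing down it reaches from about 0.4 to 0.825 m from the base axis. Payload 7 kg.
Tool frame: the origin (TCP) lies on the centre line of the jaws, within the pads' length; the fingertips stand 22 mm ahead of it and the grasp point (between the pads) lies 3 mm ahead of it (arm.tcp_to_tips is the distance from the TCP to the fingertips, in m); z points along the fingers, y is the line along which they close (so a half turn about z gives the same grasp; the last joint's range is limited). The gripper opens to 88 mm and grips with 3 to 60 N. Pads are 19 mm wide; open, the fingers measure 130 mm over their backs; the gripper's body (78 mm by 193 mm) begins 47 mm behind the grasp point.
Start: joints at [-0.989, 0.359, 0.012, 0, -1.224, -0.288], TCP at [0.195, -0.646, 0.222] pointing down, gripper open.
Joint ranges: [-3.07, 3.07], [-1.43, 2.12], [-1.02, 1.25], [-3.03, 1.67], [-3.05, -0], [-3.03, 3.03]. Speed limits (rad/s): [2.39, 2.39, 3.01, 3.14, 3.14, 3.14].

INTERFACE

Orientations are given as [roll, pitch, yaw] about the fixed x, y, z axes, in that order (R = Rz(yaw) Ry(pitch) Rx(roll)).
In Python, from station import arm gives the robot as it stands.
- The arm moves only by the tool jog_arm, never from a script. Its argument "targets" is a list of rows, each an object of numbers: "dx", "dy", "dz": the shift along the tool's x, y, z in mm; "rx", "ry", "rz": the turn, a rotation vector about the tool's x, y, z in rad; "gripper": the closure, from 0 (fully open) to 1 (shut). In form: [{"dx": .., "dy": .., "dz": .., "rx": .., "ry": .., "rz": .., "gripper": ..}, ...]. A call has exactly 8 rows; each row is the pose to reach, as a shift and turn from the pose commanded when the call began, along the tool's axes at that moment; what a row does not reach only later rows make up. A row lasts 1/12 s, in which the tool goes at most 41.7 mm and 7.16 degrees, less where a joint would pass 70% of its speed; a pose out of reach is approached as far as the arm can. A call with a gripper value outside its range is refused whole. The fingers move at their own pace and stop on an object; "force" is the grip in N (left out, the last holds). Time passes only in rows, so rows that repeat a pose let the fingers close, or fill a call up. It gives the time, the measured TCP pose, the force, the opening and the grip force at its end, in the units of the state.
- arm.get_state(): the state, without advancing time (a new reading comes with each control period).
- arm.grab_frame(name): name is "scene" or "top" or "wrist"; returns a dict with "frame" (420x560x3 uint8, red, green, blue), "z_map" (420x560 float32, m along the optical axis (not along the pixel's ray), 0 where there is no reading), "fx", "fy", "cx", "cy" (pixels), "view" (4x4, takes a point from world to camera coordinates). Camera axes: x right, y down, z forward; pixel columns grow to the right and rows downward; lengths in m; the calibration is good to about 2 mm. A picture is of the moment at which its call begins.
- arm.job_done(): hands the job in; it is judged then, once.
The state is a dict: "t": time; "q": joint angles; "qd": joint speeds; "joint_efforts": joint torques, N m; "eef_pos": TCP position; "ee_rot": TCP orientation; "force": force on the tool from outside, world axes, zero at the start; "moment": the same for the moment, N m; "width": finger opening in m; "gripper_force": force on a finger pad.
Only numpy, scipy, OpenCV 4.12 (cv2) and the standard library are available. Lean on these libraries where they do the work, as an engineer would, in place of code of your own. Each camera call takes 0.05 s, during which the arm holds its last target. There are 200 camera calls.

TASK

The two tins on the bottom tier of the bench stand are in each other's seats: swap them, using the free rubber mat or another clear spot on the way, so that the round tin stands flat in the round seat and the square tin flat in the square seat. Then lower the plywood tray onto the stand so that all four corner holes drop over the four posts and it lies level on their shoulders, and finally stand the small amber jar upright on the floor of the tray, in either compartment. Never tip the tins or the jar over.

Things in the scene. Friction and masses are not known exactly. Their poses are not given: they have to be found in the camera images.
- stand: Fixed bottom tier of a bench stand: brown board 250 (its x) x 160 (y) x 14 mm thick; origin: centre of its underside, on the bench, z up. Four metal posts at x = +-105, y = +-60 mm: 18 mm thick up to a flat shoulder 100 mm above the bench, then a 9 mm pin, straight to 118 mm, tapering to its tip at 128 mm.
- seat_round: Round seat, fixed on the stand's board: dark wooden ring, 94 mm outside, 85 mm inside diameter, 8 mm high, no floor (what stands in it stands on the board). Origin: its centre, at the board's top face. On the stand's x axis, 48 mm to one side of the middle or the other.
- seat_square: Square seat, fixed on the stand's board: dark wooden square frame parallel to the board, 86 mm outside, 76 mm inside, 8 mm high, no floor. Origin: its centre, at the board's top face. On the stand's x axis, 48 mm from the middle, opposite to the round seat.
- round_tin: Round metal tin, 62 mm diameter, body 60 mm high plus a dark lid 58 mm wide to 66 mm, about 0.25 kg. At the start it stands in the square seat. Origin: centre of its underside; z up through the lid.
- square_tin: Square metal tin, 50 x 50 mm (faces across its x and y), 60 mm high, with a black cap 24 mm wide in the middle, to 70 mm; about 0.25 kg. At the start it stands in the round seat, its faces within 0.35 rad of parallel to the stand. Origin: centre of its underside; z up.
- tray: Upper tier: loose plywood tray, 0.4 kg, flat on the bench at the start. Floor 250 (its x) x 150 (y) x 6 mm, four 15 mm holes at x = +-105, y = +-60. Walls 32 mm high enclose x = +-90, y = +-70. The grip is a divider along its x through the middle: 12 mm thick, top 50 mm above the underside, 64 mm clear floor each side. Origin: centre of the underside, z up. Same when turned half round.
- jar: Small amber glass jar with a black cap, 36 mm diameter, 70 mm high with the cap, about 0.12 kg, standing on the bench at the start. Origin: centre of its underside; z up.
- mat: Free spot: round black rubber mat on the bench, fixed, 96 mm diameter, 3 mm thick, empty at the start. Origin: centre of its underside.
Not all that is in view belongs to the job. What is shaped like the round_tin but green or yellow is not meant. Leave any green look-alike of the square_tin alone.

How it is judged:
By the outcome, as a careful person would: the job done as asked, in the order asked, and still so for the second after the job is handed in, with the robot touching nothing.
It also fails if it takes over 136 s, if anything falls off the work surface, if the arm or the gripper's body presses on something with over 40 N, if the wrist force passes 120 N, or if a joint passes its speed limit or range.

## Working session

There is one attempt and no reset: what is moved stays moved. The work goes in short steps, Python scripts to look and compute and a tool call to move; the robot and the scene stay as the last step left them, time stands still between calls to the robot, and variables do not carry over. Pictures are saved under pics/ and viewed, at most 14 in all, crops included, and the job is handed in when it is done.

Besides the shell and the picture viewer there is one more tool, called as name(argument=value, ...), one argument or row to a line, values as JSON. jog_arm: Moves the arm, as the interface text tells. Its arguments: {"type":"object","properties":{"targets":{"type":"array","items":{"type":"object","properties":{"dx":{"type":"number"},"dy":{"type":"number"},"dz":{"type":"number"},"rx":{"type":"number"},"ry":{"type":"number"},"rz":{"type":"number"},"gripper":{"type":"number"}}}},"force":{"type":"number"}},"required":["targets"]}

```bash
ls; mkdir -p pics
cat > h.py <<'E'
import numpy as np, cv2
from station import arm
def grab(n,tag):
    f=arm.grab_frame(n); np.savez(f'pics/{tag}.npz',**f)
    cv2.imwrite(f'pics/{tag}.png',f['frame'][:,:,::-1]); return f
def load(tag): return np.load(f'pics/{tag}.npz')
def pt(f,u,v,z=None):
    """world point of pixel; by depth, or on plane z"""
    T=np.linalg.inv(f['view']); r=np.array([(u-f['cx'])/f['fx'],(v-f['cy'])/f['fy'],1.])
    if z is None: d=f['z_map'][int(v),int(u)]; return T[:3,:3]@(r*d)+T[:3,3]
    w=T[:3,:3]@r; return T[:3,3]+w*(z-T[2,3])/w[2]
E
python3 - <<'E'
from h import *
grab('top','top0');grab('scene','scene0')
a=load('top0');b=load('scene0')
cv2.imwrite('pics/top0.png',cv2.resize(a['frame'][:,:,::-1],(800,600)))
print(arm.get_state())
E
```

```text
pics
{'t': 0.1, 'q': array([-9.88941036e-01,  3.59286285e-01,  1.11042762e-02, -3.30537175e-04,
       -1.22409690e+00, -2.88071253e-01]), 'qd': array([-0.00070892, -0.00312377,  0.00354972,  0.00100975, -0.00061846,
        0.00059731]), 'joint_efforts': array([-1.06083233e-03, -5.84160948e+01,  2.93752098e+01,  7.01556891e+00,
        1.02030986e-02, -4.65919322e-05]), 'eef_pos': array([ 0.19528161, -0.64564089,  0.22121105]), 'ee_rot': array([ 3.14008288e+00, -1.23310696e-04, -2.84792107e+00]), 'force': array([ 0.18182509, -0.0972885 , -0.47977878]), 'moment': array([0.00382007, 0.02817027, 0.03107863]), 'gripper_force': 0.0, 'width': 0.0874143100592022}
```

View pics/top0.png

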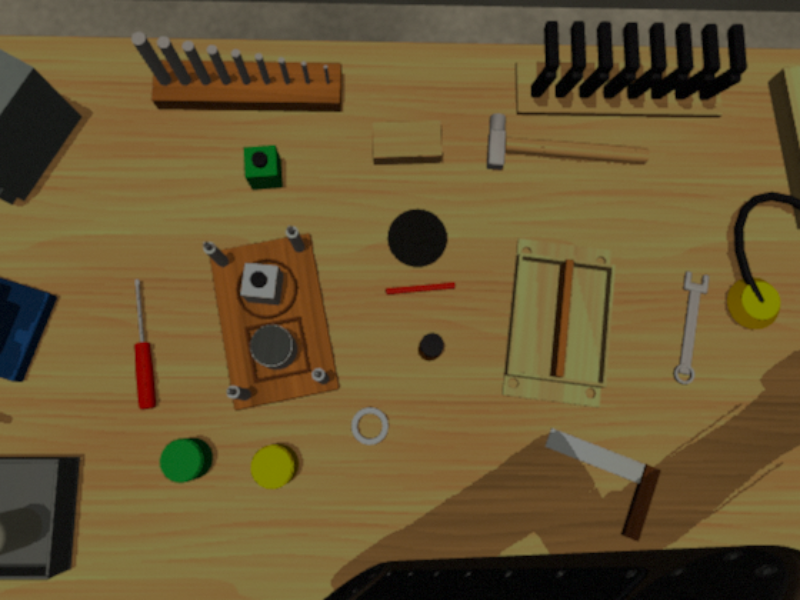

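View pics/scene0.png

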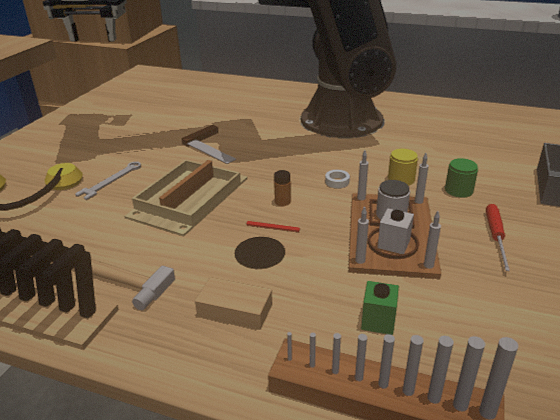

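Candidates in the top view: round tin is the grey one at (272,346), with green (185,460) and yellow (273,466) look-alikes. The square tin is the white one at (262,283), with a green look-alike at (262,165). The jar is at (431,346), the mat at (417,238) and the tray at (560,320).

Run:
```python
from h import *
f=load('top0'); fr=f['frame']; s=.7
T=np.linalg.inv(f['view']); print('cam',T[:3,3].round(3), f['fx'])
H,W=f['z_map'].shape; u,v=np.meshgrid(np.arange(W),np.arange(H)); d=f['z_map']
P=np.stack([(u-f['cx'])/f['fx']*d,(v-f['cy'])/f['fy']*d,d],-1)@T[:3,:3].T+T[:3,3]
np.save('pics/P0.npy',P)
def reg(n,x0,y0,x1,y1,zl,zh):
    sl=np.s_[int(y0*s):int(y1*s),int(x0*s):int(x1*s)]
    Q=P[sl].reshape(-1,3); Q=Q[(Q[:,2]>zl)&(Q[:,2]<zh)]
    c,sz,a=cv2.minAreaRect((Q[:,:2]*1000).astype(np.float32))
    print(n,len(Q),'c',np.round(c,1),'sz',np.round(sz,1),'a',round(a,1),'mean',(Q.mean(0)*1000).round(1))
reg('rtin',245,315,300,375,.074,.09)
reg('sqtin top',235,255,290,310,.068,.08)
reg('sq cap',235,255,290,310,.08,.1)
reg('jar',410,325,450,365,.055,.08)
reg('divider',500,230,620,410,.044,.056)
reg('traywalls',500,230,620,410,.025,.037)
reg('board',200,230,345,415,.008,.018)
for n,x,y in [('p1',212,248),('p2',292,233),('p3',234,392),('p4',319,375)]: reg(n,x-20,y-20,x+20,y+20,.108,.14)
for n,x,y,z in [('mat',417,238,.003),('sqcap',259,279,.084),('rtinlid',272,346,.08),('jar',431,346,.07)]: print(n,(pt(f,x*s,y*s,z)*1000).round(1),(pt(f,x*s,y*s)*1000).round(1))
# holes / corners crop
def crop(a,b,c,e,n,k): cv2.imwrite(n,cv2.resize(fr[b:e,a:c,::-1],None,fx=k,fy=k,interpolation=cv2.INTER_CUBIC))
A=cv2.resize(fr[155:295,140:245,::-1],None,fx=3.7,fy=3.7,interpolation=cv2.INTER_CUBIC)
B=cv2.resize(fr[155:295,343:448,::-1],None,fx=3.7,fy=3.7,interpolation=cv2.INTER_CUBIC)
cv2.imwrite('pics/c1.png',np.hstack([A,B]));print(A.shape)
```

```text
cam [0.349 0.055 1.082] 488.8426141278178
rtin 647 c [459.2 219.5] sz [58.1 57.6] a 0.5 mean [458.9 219.5  79.7]
sqtin top 475 c [555.  240.7] sz [49.6 50.2] a 84.5 mean [553.8 240.   73.7]
sq cap 97 c [553.8 240.3] sz [22.6 22. ] a 29.4 mean [554.3 240.5  84.1]
jar 225 c [461.2 -12. ] sz [33.  33.1] a 1.6 mean [461.4 -12.4  69.4]
divider 485 c [ 507.3 -214.5] sz [ 13.3 178.4] a 82.8 mean [ 505.6 -213.9   49.4]
traywalls 949 c [ 507.5 -215.5] sz [152.6 191.1] a 82.9 mean [ 507.8 -216.3   31.2]
board 5510 c [506.4 229.4] sz [250.5 160.7] a 11.8 mean [502.2 226.   13.8]
p1 22 c [594.8 307.5] sz [5.2 8.6] a 43.1 mean [595.4 307.9 119.2]
p2 22 c [620.7 191.3] sz [7.2 8.3] a 32.1 mean [619.6 190.9 119.5]
p3 22 c [391.4 266. ] sz [7.8 8.5] a 1.8 mean [391.  264.7 120.4]
p4 19 c [415.8 148.4] sz [7.4 6.8] a 44.1 mean [415.4 148.3 121. ]
mat [640.6   4.1   3. ] [639.9   4.2   5.9]
sqcap [555.1 237.6  84. ] [554.7 237.2  85.9]
rtinlid [458. 216.  80.] [457.9 215.8  81.7]
jar [460.3 -13.   70. ] [460.6 -13.1  68. ]
(518, 388, 3)
```

View pics/c1.png

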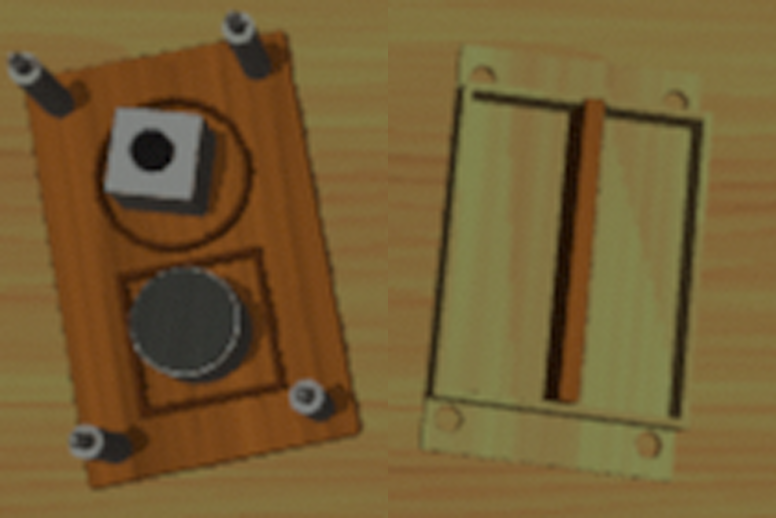

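Chosen: the grey round tin on the near (square) seat and the white square tin on the far (round) seat. The sizes fit: lid 58 mm, body 50 mm, board 250x160 mm. The stand is at (506,229), yaw 11.7°, and the tray at (507,-215), yaw -7.1°.

```bash
cat > plan.py <<'E'
import sys, numpy as np
from scipy.spatial.transform import Rotation as R
from station import arm
# usage: plan.py x y z yaw_deg  (mm) -> tool-frame shift/turn from the measured pose
x,y,z,yaw=map(float,sys.argv[1:5]); s=arm.get_state()
Rm=R.from_euler('xyz',s['ee_rot']); Rt=R.from_euler('xyz',[np.pi,0,np.deg2rad(yaw)])
d=Rm.inv().apply(np.array([x,y,z])-s['eef_pos']*1000); r=(Rm.inv()*Rt).as_rotvec()
print('t',round(s['t'],2),'pos',(s['eef_pos']*1000).round(1),'yaw',np.rad2deg(s['ee_rot'][2]).round(2),'w',round(s['width']*1000,1),'F',s['force'].round(1))
print('shift',d.round(1),'turn',r.round(4))
E
python3 plan.py 554.3 244.5 222 -92.5
```

```text
t 0.1 pos [ 195.3 -645.6  221.2] yaw -163.17 w 87.4 F [ 0.2 -0.1 -0.5]
shift [-6.013e+02  7.481e+02  3.000e-01] turn [ 1.4000e-03  8.0000e-04 -1.2335e+00]
```

jog_arm(
  targets=[
    {"dx": -25, "dy": 31, "rz": -0.05, "gripper": 0.2},
    {"dx": -50, "dy": 62, "rz": -0.1, "gripper": 0.2},
    {"dx": -75, "dy": 93, "rz": -0.15, "gripper": 0.2},
    {"dx": -100, "dy": 124, "rz": -0.2, "gripper": 0.2},
    {"dx": -125, "dy": 155, "rz": -0.25, "gripper": 0.2},
    {"dx": -150, "dy": 186, "rz": -0.3, "gripper": 0.2},
    {"dx": -175, "dy": 217, "rz": -0.35, "gripper": 0.2},
    {"dx": -200, "dy": 248, "rz": -0.4, "gripper": 0.2},
  ],
)

```text
invalid input at $.targets[0]: expected keys dx, dy, dz, rx, ry, rz, gripper
```

```bash
python3 plan.py 554.3 244.5 222 -92.5
```

```text
t 0.1 pos [ 195.3 -645.6  221.2] yaw -163.17 w 87.4 F [ 0.2 -0.1 -0.5]
shift [-6.013e+02  7.481e+02  3.000e-01] turn [ 1.4000e-03  8.0000e-04 -1.2335e+00]
```

All keys are needed in every row.

jog_arm(
  targets=[
    {"dx": -25, "dy": 31, "dz": 0, "rx": 0, "ry": 0, "rz": -0.05, "gripper": 0.2},
    {"dx": -50, "dy": 62, "dz": 0, "rx": 0, "ry": 0, "rz": -0.1, "gripper": 0.2},
    {"dx": -75, "dy": 93, "dz": 0, "rx": 0, "ry": 0, "rz": -0.15, "gripper": 0.2},
    {"dx": -100, "dy": 124, "dz": 0, "rx": 0, "ry": 0, "rz": -0.2, "gripper": 0.2},
    {"dx": -125, "dy": 155, "dz": 0, "rx": 0, "ry": 0, "rz": -0.25, "gripper": 0.2},
    {"dx": -150, "dy": 186, "dz": 0, "rx": 0, "ry": 0, "rz": -0.3, "gripper": 0.2},
    {"dx": -175, "dy": 217, "dz": 0, "rx": 0, "ry": 0, "rz": -0.35, "gripper": 0.2},
    {"dx": -200, "dy": 248, "dz": 0, "rx": 0, "ry": 0, "rz": -0.4, "gripper": 0.2},
  ],
)

```text
t: 0.77
eef_pos: [0.3151, -0.3489, 0.2218]
ee_rot: [3.141, 0.0, -2.446]
force: [1.7, -0.3, 0.4]
width: 0.0702
gripper_force: 0.0
```

```bash
python3 plan.py 554.3 244.5 222 -92.5
```

```text
t 0.77 pos [ 315.1 -348.9  221.8] yaw -140.13 w 70.2 F [ 1.7 -0.3  0.4]
shift [-564.   302.1   -0. ] turn [ 2.000e-04  2.000e-04 -8.313e-01]
```

jog_arm(
  targets=[
    {"dx": -35, "dy": 19, "dz": 0, "rx": 0, "ry": 0, "rz": -0.05, "gripper": 0.2},
    {"dx": -70, "dy": 38, "dz": 0, "rx": 0, "ry": 0, "rz": -0.1, "gripper": 0.2},
    {"dx": -105, "dy": 57, "dz": 0, "rx": 0, "ry": 0, "rz": -0.15, "gripper": 0.2},
    {"dx": -140, "dy": 76, "dz": 0, "rx": 0, "ry": 0, "rz": -0.2, "gripper": 0.2},
    {"dx": -175, "dy": 95, "dz": 0, "rx": 0, "ry": 0, "rz": -0.25, "gripper": 0.2},
    {"dx": -210, "dy": 114, "dz": 0, "rx": 0, "ry": 0, "rz": -0.3, "gripper": 0.2},
    {"dx": -245, "dy": 132, "dz": 0, "rx": 0, "ry": 0, "rz": -0.36, "gripper": 0.2},
    {"dx": -280, "dy": 150, "dz": 0, "rx": 0, "ry": 0, "rz": -0.42, "gripper": 0.2},
  ],
)

```text
t: 1.43
eef_pos: [0.4344, -0.0543, 0.2223]
ee_rot: [-3.141, 0.001, -2.024]
force: [0.7, -0.8, -0.4]
width: 0.0704
gripper_force: 0.0
```

```bash
python3 plan.py 554.3 244.5 222 -92.5
```

```text
t 1.43 pos [434.4 -54.3 222.3] yaw -115.99 w 70.4 F [ 0.7 -0.8 -0.4]
shift [-321.1   23.2    0.4] turn [-0.0005  0.0005 -0.41  ]
```

jog_arm(
  targets=[
    {"dx": -41, "dy": 3, "dz": 0, "rx": 0, "ry": 0, "rz": -0.05, "gripper": 0.2},
    {"dx": -82, "dy": 6, "dz": 0, "rx": 0, "ry": 0, "rz": -0.1, "gripper": 0.2},
    {"dx": -123, "dy": 9, "dz": 0, "rx": 0, "ry": 0, "rz": -0.16, "gripper": 0.2},
    {"dx": -164, "dy": 12, "dz": 0, "rx": 0, "ry": 0, "rz": -0.22, "gripper": 0.2},
    {"dx": -205, "dy": 15, "dz": 0, "rx": 0, "ry": 0, "rz": -0.28, "gripper": 0.2},
    {"dx": -246, "dy": 18, "dz": 0, "rx": 0, "ry": 0, "rz": -0.34, "gripper": 0.2},
    {"dx": -286, "dy": 21, "dz": 0, "rx": 0, "ry": 0, "rz": -0.39, "gripper": 0.2},
    {"dx": -321, "dy": 23, "dz": 0, "rx": 0, "ry": 0, "rz": -0.41, "gripper": 0.2},
  ],
)

```text
t: 2.1
eef_pos: [0.5557, 0.2443, 0.2216]
ee_rot: [3.141, -0.0, -1.614]
force: [1.3, -0.1, -0.8]
width: 0.07
gripper_force: 0.0
```

```bash
python3 - <<'E'
from h import *
f=grab('wrist','w1')
T=np.linalg.inv(f['view']); print('cam',T[:3,3].round(3))
H,W=f['z_map'].shape; u,v=np.meshgrid(np.arange(W),np.arange(H)); d=f['z_map']
P=(np.stack([(u-f['cx'])/f['fx']*d,(v-f['cy'])/f['fy']*d,d],-1)@T[:3,:3].T+T[:3,3])*1000
def reg(n,cx,cy,r,zl,zh):
    Q=P[(d>0)&(np.hypot(P[...,0]-cx,P[...,1]-cy)<r)&(P[...,2]>zl)&(P[...,2]<zh)]
    if len(Q)<5: print(n,len(Q));return
    c,sz,a=cv2.minAreaRect(Q[:,:2].astype(np.float32)); print(n,len(Q),np.round(c,1),np.round(sz,1),round(a,1),Q.mean(0).round(1))
reg('sq',554,240,45,66,79);reg('cap',554,240,45,81,95);reg('rt',459,219,45,74,90)
for x,y in [(595,307.5),(620.5,191),(391,266),(416,148.4)]: reg('post',x,y,15,108,140)
E
python3 plan.py 554.3 244.5 70 -92.5
```

```text
cam [0.553 0.17  0.384]
sq 1684 [556.9 240.1] [50.1 50. ] 85.0 [557.  238.3  73.9]
cap 385 [556.9 240.1] [22.8 23. ] 66.7 [556.9 239.8  84. ]
rt 2481 [462.  218.2] [58.1 58. ] 86.1 [462.4 218.3  79.8]
post 62 [598.4 305.8] [4.5 8.9] 78.9 [598.2 305.2 115.6]
post 107 [622.3 190.8] [7.4 8.5] 3.3 [621.5 190.4 120.1]
post 147 [395.1 264.5] [8.9 5.9] 54.1 [395.6 264.3 118.6]
post 172 [419.5 148.6] [6.8 8.8] 12.5 [420.2 148.7 119. ]
t 2.15 pos [558.1 248.6 220.7] yaw -92.37 w 70.1 F [5.5 4.8 3.2]
shift [  4.3   3.7 150.7] turn [-0.0006 -0.0001  0.0022]
```

View pics/w1.png

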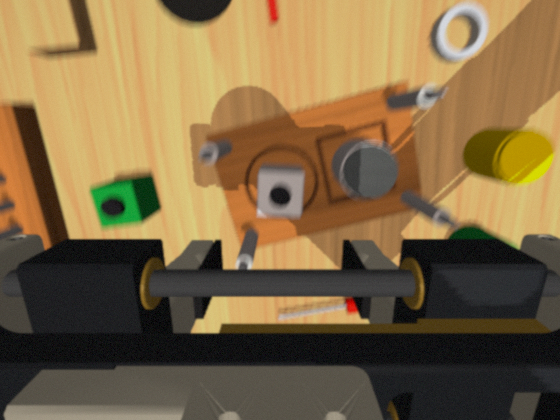

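jog_arm(
  targets=[
    {"dx": 0, "dy": 0, "dz": 0, "rx": 0, "ry": 0, "rz": 0, "gripper": 0.2},
    {"dx": 0, "dy": 0, "dz": 15, "rx": 0, "ry": 0, "rz": 0, "gripper": 0.2},
    {"dx": 0, "dy": 0, "dz": 35, "rx": 0, "ry": 0, "rz": 0, "gripper": 0.2},
    {"dx": 0, "dy": 0, "dz": 55, "rx": 0, "ry": 0, "rz": 0, "gripper": 0.2},
    {"dx": 0, "dy": 0, "dz": 70, "rx": 0, "ry": 0, "rz": 0, "gripper": 0.2},
    {"dx": 0, "dy": 0, "dz": 75, "rx": 0, "ry": 0, "rz": 0, "gripper": 0.2},
    {"dx": 0, "dy": 0, "dz": 75, "rx": 0, "ry": 0, "rz": 0, "gripper": 0.2},
    {"dx": 0, "dy": 0, "dz": 75, "rx": 0, "ry": 0, "rz": 0, "gripper": 0.2},
  ],
)

```text
t: 2.82
eef_pos: [0.5556, 0.2415, 0.1477]
ee_rot: [-3.141, -0.0, -1.618]
force: [0.1, 0.2, 0.1]
width: 0.0698
gripper_force: 0.0
```

```bash
cat > wr.py <<'E'
from h import *
import sys
def cloud(name,tag):
    f=grab(name,tag); T=np.linalg.inv(f['view'])
    H,W=f['z_map'].shape; u,v=np.meshgrid(np.arange(W),np.arange(H)); d=f['z_map']
    return f,(np.stack([(u-f['cx'])/f['fx']*d,(v-f['cy'])/f['fy']*d,d],-1)@T[:3,:3].T+T[:3,3])*1000
def reg(P,n,cx,cy,r,zl,zh):
    Q=P[(np.hypot(P[...,0]-cx,P[...,1]-cy)<r)&(P[...,2]>zl)&(P[...,2]<zh)]
    if len(Q)<5: print(n,len(Q));return
    c,sz,a=cv2.minAreaRect(Q[:,:2].astype(np.float32)); print(n,len(Q),np.round(c,1),np.round(sz,1),round(a,1),Q.mean(0).round(1))
E
python3 plan.py 554.3 244.5 70 -92.5
python3 - <<'E'
from wr import *
f,P=cloud('wrist','w2')
reg(P,'sq',555,240,45,66,79);reg(P,'cap',555,240,45,81,95);reg(P,'rt',460,219,45,74,90)
for x,y in [(595,307.5),(620.5,191),(391,266),(416,148.4)]: reg(P,'post',x,y,15,108,140)
E
python3 plan.py 554.3 244.5 70 -92.5
```

```text
t 2.82 pos [555.6 241.5 147.7] yaw -92.71 w 69.8 F [0.1 0.2 0.1]
shift [-3.   1.5 77.7] turn [-0.0004 -0.0001 -0.0037]
sq 2719 [556.9 240. ] [50. 50.] 84.3 [556.8 237.5  73.8]
cap 636 [556.9 240. ] [23. 23.] 69.2 [557.  239.7  83.9]
rt 4164 [461.6 218.6] [58.4 59.1] 87.0 [462.5 218.   79.8]
post 187 [598.5 306.2] [5.7 8.6] 82.1 [598.  305.7 117.3]
post 221 [622.  190.8] [6.8 8.6] 5.0 [621.1 190.3 119.9]
post 0
post 409 [419.3 148.4] [7.6 8.8] 8.9 [420.3 148.5 119. ]
t 2.87 pos [555.9 241.8 148.2] yaw -92.7 w 70.0 F [-0.4 -0.   0.2]
shift [-2.6  1.8 78.2] turn [-0.0012  0.0006 -0.0035]
```

jog_arm(
  targets=[
    {"dx": -2, "dy": 0, "dz": 20, "rx": 0, "ry": 0, "rz": 0, "gripper": 0.2},
    {"dx": -2, "dy": 0, "dz": 40, "rx": 0, "ry": 0, "rz": 0, "gripper": 0.2},
    {"dx": -2, "dy": 0, "dz": 58, "rx": 0, "ry": 0, "rz": 0, "gripper": 0.2},
    {"dx": -2, "dy": 0, "dz": 70, "rx": 0, "ry": 0, "rz": 0, "gripper": 0.2},
    {"dx": -2, "dy": 0, "dz": 77, "rx": 0, "ry": 0, "rz": 0, "gripper": 0.2},
    {"dx": -2, "dy": 0, "dz": 78, "rx": 0, "ry": 0, "rz": 0, "gripper": 0.2},
    {"dx": -2, "dy": 0, "dz": 78, "rx": 0, "ry": 0, "rz": 0, "gripper": 0.3},
    {"dx": -2, "dy": 0, "dz": 78, "rx": 0, "ry": 0, "rz": 0, "gripper": 0.38},
  ],
  force=25,
)

```text
t: 3.53
eef_pos: [0.5563, 0.2443, 0.0703]
ee_rot: [-3.14, 0.001, -1.618]
force: [0.1, -0.2, 0.8]
width: 0.062
gripper_force: 0.0
```

jog_arm(
  targets=[
    {"dx": 0, "dy": 0, "dz": 0, "rx": 0, "ry": 0, "rz": 0, "gripper": 0.42},
    {"dx": 0, "dy": 0, "dz": 0, "rx": 0, "ry": 0, "rz": 0, "gripper": 0.5},
    {"dx": 0, "dy": 0, "dz": 0, "rx": 0, "ry": 0, "rz": 0, "gripper": 0.6},
    {"dx": 0, "dy": 0, "dz": 0, "rx": 0, "ry": 0, "rz": 0, "gripper": 0.6},
    {"dx": 0, "dy": 0, "dz": 0, "rx": 0, "ry": 0, "rz": 0, "gripper": 0.6},
    {"dx": 0, "dy": 0, "dz": -5, "rx": 0, "ry": 0, "rz": 0, "gripper": 0.6},
    {"dx": 0, "dy": 0, "dz": -15, "rx": 0, "ry": 0, "rz": 0, "gripper": 0.6},
    {"dx": 0, "dy": 0, "dz": -30, "rx": 0, "ry": 0, "rz": 0, "gripper": 0.6},
  ],
)

```text
t: 4.2
eef_pos: [0.5548, 0.2432, 0.0987]
ee_rot: [3.14, -0.002, -1.618]
force: [-0.6, -0.6, 0.2]
width: 0.0353
gripper_force: 0.0
```

Run:
```python
from wr import *
f,P=cloud('wrist','w3'); g=grab('scene','s3')
cv2.imwrite('pics/c3.png',np.hstack([f['frame'][:,:,::-1][:, ::1],]) )
c=cv2.resize(g['frame'][120:300,300:500,::-1],None,fx=2.33,fy=2.33)
a=cv2.resize(f['frame'][:,:,::-1],(330,420))
cv2.imwrite('pics/c3.png',np.hstack([a,c[:420]]))
print(arm.get_state()['width'],arm.get_state()['gripper_force'])
```

```text
Traceback (most recent call last):
ValueError: all the input array dimensions except for the concatenation axis must match exactly, but along dimension 0, the array at index 0 has size 420 and the array at index 1 has size 419
```

View pics/c3.png

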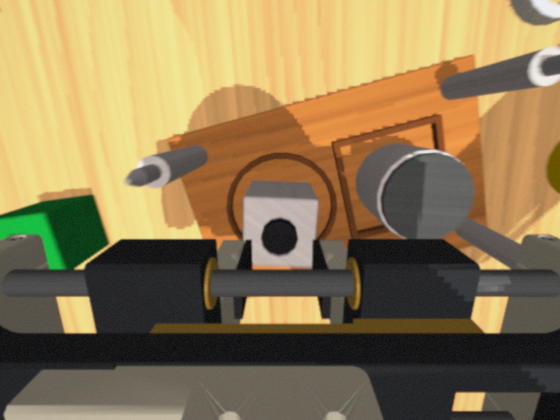

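The tin still stands in its seat (top at pixel (282,225)); the fingers slipped up over it. I'll measure it again before gripping lower and harder.

```bash
python3 - <<'E'
from wr import *
f,P=cloud('top','t4')
reg(P,'near',555,240,60,60,69); reg(P,'sq',555,240,60,69,79);reg(P,'cap',555,240,45,81,95)
f,P=cloud('wrist','w4')
reg(P,'sq',555,240,45,66,75)
s=arm.get_state();print(s['width'],s['gripper_force'],s['q'].round(3))
E
python3 plan.py 555.6 243 64 -94
```

```text
near 21 [552.  216.9] [ 5.1 49.6] 78.9 [550.6 217.   64.1]
sq 157 [554.1 231. ] [30.6 50.3] 85.4 [558.3 223.4  73.7]
cap 6 [559.  237.6] [15.3  7.9] 51.9 [560.9 238.3  82.9]
sq 3584 [556.7 239.9] [50.2 49.7] 84.8 [556.4 235.8  73.6]
0.03540256945024604 0.0 [ 0.735  0.351 -0.301 -0.    -0.917 -0.782]
t 4.4 pos [555.7 244.   99.8] yaw -92.7 w 35.4 F [0.1 0.1 0.3]
shift [ 1.1  0.1 35.8] turn [-0.0008  0.001   0.0227]
```

jog_arm(
  targets=[
    {"dx": 1, "dy": 0, "dz": 0, "rx": 0, "ry": 0, "rz": 0.02, "gripper": 0.2},
    {"dx": 1, "dy": 0, "dz": 0, "rx": 0, "ry": 0, "rz": 0.02, "gripper": 0.2},
    {"dx": 1, "dy": 0, "dz": 0, "rx": 0, "ry": 0, "rz": 0.02, "gripper": 0.2},
    {"dx": 1, "dy": 0, "dz": 0, "rx": 0, "ry": 0, "rz": 0.02, "gripper": 0.2},
    {"dx": 1, "dy": 0, "dz": 0, "rx": 0, "ry": 0, "rz": 0.02, "gripper": 0.2},
    {"dx": 1, "dy": 0, "dz": 0, "rx": 0, "ry": 0, "rz": 0.02, "gripper": 0.2},
    {"dx": 1, "dy": 0, "dz": 0, "rx": 0, "ry": 0, "rz": 0.02, "gripper": 0.2},
    {"dx": 1, "dy": 0, "dz": 0, "rx": 0, "ry": 0, "rz": 0.02, "gripper": 0.2},
  ],
  force=40,
)

```text
t: 5.07
eef_pos: [0.5555, 0.2428, 0.099]
ee_rot: [3.142, -0.0, -1.638]
force: [-1.1, 0.3, -0.1]
width: 0.0697
gripper_force: 0.0
```

jog_arm(
  targets=[
    {"dx": 0, "dy": 0, "dz": 10, "rx": 0, "ry": 0, "rz": 0, "gripper": 0.2},
    {"dx": 0, "dy": 0, "dz": 20, "rx": 0, "ry": 0, "rz": 0, "gripper": 0.2},
    {"dx": 0, "dy": 0, "dz": 30, "rx": 0, "ry": 0, "rz": 0, "gripper": 0.2},
    {"dx": 0, "dy": 0, "dz": 36, "rx": 0, "ry": 0, "rz": 0, "gripper": 0.2},
    {"dx": 0, "dy": 0, "dz": 36, "rx": 0, "ry": 0, "rz": 0, "gripper": 0.35},
    {"dx": 0, "dy": 0, "dz": 36, "rx": 0, "ry": 0, "rz": 0, "gripper": 0.8},
    {"dx": 0, "dy": 0, "dz": 36, "rx": 0, "ry": 0, "rz": 0, "gripper": 0.8},
    {"dx": 0, "dy": 0, "dz": 36, "rx": 0, "ry": 0, "rz": 0, "gripper": 0.8},
  ],
)

```text
t: 5.73
eef_pos: [0.556, 0.2432, 0.0636]
ee_rot: [-3.141, 0.001, -1.638]
force: [1.2, 0.4, -2.6]
width: 0.0495
gripper_force: 40.1
```

jog_arm(
  targets=[
    {"dx": 0, "dy": 0, "dz": 0, "rx": 0, "ry": 0, "rz": 0, "gripper": 0.8},
    {"dx": 0, "dy": 0, "dz": 0, "rx": 0, "ry": 0, "rz": 0, "gripper": 0.8},
    {"dx": 0, "dy": 0, "dz": 0, "rx": 0, "ry": 0, "rz": 0, "gripper": 0.8},
    {"dx": 0, "dy": 0, "dz": 0, "rx": 0, "ry": 0, "rz": 0, "gripper": 0.8},
    {"dx": 0, "dy": 0, "dz": 0, "rx": 0, "ry": 0, "rz": 0, "gripper": 0.8},
    {"dx": 0, "dy": 0, "dz": 0, "rx": 0, "ry": 0, "rz": 0, "gripper": 0.8},
    {"dx": 0, "dy": 0, "dz": 0, "rx": 0, "ry": 0, "rz": 0, "gripper": 0.8},
    {"dx": 0, "dy": 0, "dz": 0, "rx": 0, "ry": 0, "rz": 0, "gripper": 0.8},
  ],
)

```text
t: 6.4
eef_pos: [0.5558, 0.2431, 0.0635]
ee_rot: [-3.141, 0.001, -1.638]
force: [1.2, -0.7, 2.6]
width: 0.0491
gripper_force: 39.9
```

jog_arm(
  targets=[
    {"dx": 0, "dy": 0, "dz": -4, "rx": 0, "ry": 0, "rz": 0, "gripper": 0.8},
    {"dx": 0, "dy": 0, "dz": -12, "rx": 0, "ry": 0, "rz": 0, "gripper": 0.8},
    {"dx": 0, "dy": 0, "dz": -25, "rx": 0, "ry": 0, "rz": 0, "gripper": 0.8},
    {"dx": 0, "dy": 0, "dz": -45, "rx": 0, "ry": 0, "rz": 0, "gripper": 0.8},
    {"dx": 0, "dy": 0, "dz": -70, "rx": 0, "ry": 0, "rz": 0, "gripper": 0.8},
    {"dx": 0, "dy": 0, "dz": -95, "rx": 0, "ry": 0, "rz": 0, "gripper": 0.8},
    {"dx": 0, "dy": 0, "dz": -120, "rx": 0, "ry": 0, "rz": 0, "gripper": 0.8},
    {"dx": 0, "dy": 0, "dz": -140, "rx": 0, "ry": 0, "rz": 0, "gripper": 0.8},
  ],
)

```text
t: 7.07
eef_pos: [0.5552, 0.2425, 0.2053]
ee_rot: [-3.141, 0.0, -1.638]
force: [-0.0, 0.1, -2.0]
width: 0.0495
gripper_force: 39.9
```

```bash
python3 plan.py 641 8 200 -94
```

```text
t 7.07 pos [555.2 242.5 205.3] yaw -93.84 w 49.5 F [-0.   0.1 -2. ]
shift [ 228.2 -101.4    5.3] turn [-0.0002  0.0002  0.0027]
```

jog_arm(
  targets=[
    {"dx": 18, "dy": -8, "dz": 0, "rx": 0, "ry": 0, "rz": 0, "gripper": 0.8},
    {"dx": 50, "dy": -22, "dz": 0, "rx": 0, "ry": 0, "rz": 0, "gripper": 0.8},
    {"dx": 86, "dy": -38, "dz": 0, "rx": 0, "ry": 0, "rz": 0, "gripper": 0.8},
    {"dx": 122, "dy": -54, "dz": 0, "rx": 0, "ry": 0, "rz": 0, "gripper": 0.8},
    {"dx": 158, "dy": -70, "dz": 0, "rx": 0, "ry": 0, "rz": 0, "gripper": 0.8},
    {"dx": 194, "dy": -86, "dz": 10, "rx": 0, "ry": 0, "rz": 0, "gripper": 0.8},
    {"dx": 218, "dy": -97, "dz": 30, "rx": 0, "ry": 0, "rz": 0, "gripper": 0.8},
    {"dx": 228, "dy": -102, "dz": 60, "rx": 0, "ry": 0, "rz": 0, "gripper": 0.8},
  ],
)

```text
t: 7.73
eef_pos: [0.6438, 0.0051, 0.1451]
ee_rot: [-3.138, 0.001, -1.64]
force: [1.0, 0.7, -2.7]
width: 0.0492
gripper_force: 39.9
```

jog_arm(
  targets=[
    {"dx": 0, "dy": 0, "dz": 25, "rx": 0, "ry": 0, "rz": 0, "gripper": 0.8},
    {"dx": 0, "dy": 0, "dz": 45, "rx": 0, "ry": 0, "rz": 0, "gripper": 0.8},
    {"dx": 0, "dy": 0, "dz": 60, "rx": 0, "ry": 0, "rz": 0, "gripper": 0.8},
    {"dx": 0, "dy": 0, "dz": 70, "rx": 0, "ry": 0, "rz": 0, "gripper": 0.8},
    {"dx": 0, "dy": 0, "dz": 77, "rx": 0, "ry": 0, "rz": 0, "gripper": 0.8},
    {"dx": 0, "dy": 0, "dz": 82, "rx": 0, "ry": 0, "rz": 0, "gripper": 0.8},
    {"dx": 0, "dy": 0, "dz": 84, "rx": 0, "ry": 0, "rz": 0, "gripper": 0.8},
    {"dx": 0, "dy": 0, "dz": 84, "rx": 0, "ry": 0, "rz": 0, "gripper": 0.8},
  ],
)

```text
t: 8.4
eef_pos: [0.6421, 0.0087, 0.0593]
ee_rot: [-3.141, 0.0, -1.638]
force: [-0.8, -0.0, -1.9]
width: 0.0492
gripper_force: 39.9
```

```bash
python3 plan.py 642 8 52 -94
```

```text
t 8.4 pos [642.1   8.7  59.3] yaw -93.82 w 49.2 F [-0.8 -0.  -1.9]
shift [0.7 0.1 7.3] turn [-0.0003  0.0001  0.0031]
```

jog_arm(
  targets=[
    {"dx": 0, "dy": 0, "dz": 2, "rx": 0, "ry": 0, "rz": 0, "gripper": 0.8},
    {"dx": 0, "dy": 0, "dz": 4, "rx": 0, "ry": 0, "rz": 0, "gripper": 0.8},
    {"dx": 0, "dy": 0, "dz": 5, "rx": 0, "ry": 0, "rz": 0, "gripper": 0.8},
    {"dx": 0, "dy": 0, "dz": 6, "rx": 0, "ry": 0, "rz": 0, "gripper": 0.8},
    {"dx": 0, "dy": 0, "dz": 6.5, "rx": 0, "ry": 0, "rz": 0, "gripper": 0.8},
    {"dx": 0, "dy": 0, "dz": 7, "rx": 0, "ry": 0, "rz": 0, "gripper": 0.8},
    {"dx": 0, "dy": 0, "dz": 7, "rx": 0, "ry": 0, "rz": 0, "gripper": 0.8},
    {"dx": 0, "dy": 0, "dz": 7, "rx": 0, "ry": 0, "rz": 0, "gripper": 0.8},
  ],
)

```text
t: 9.07
eef_pos: [0.6421, 0.0085, 0.0524]
ee_rot: [-3.141, 0.0, -1.638]
force: [-1.6, -0.3, 1.9]
width: 0.0492
gripper_force: 39.9
```

jog_arm(
  targets=[
    {"dx": 0, "dy": 0, "dz": 0, "rx": 0, "ry": 0, "rz": 0, "gripper": 0.4},
    {"dx": 0, "dy": 0, "dz": 0, "rx": 0, "ry": 0, "rz": 0, "gripper": 0.3},
    {"dx": 0, "dy": 0, "dz": 0, "rx": 0, "ry": 0, "rz": 0, "gripper": 0.25},
    {"dx": 0, "dy": 0, "dz": 0, "rx": 0, "ry": 0, "rz": 0, "gripper": 0.25},
    {"dx": 0, "dy": 0, "dz": 0, "rx": 0, "ry": 0, "rz": 0, "gripper": 0.25},
    {"dx": 0, "dy": 0, "dz": 0, "rx": 0, "ry": 0, "rz": 0, "gripper": 0.25},
    {"dx": 0, "dy": 0, "dz": -15, "rx": 0, "ry": 0, "rz": 0, "gripper": 0.25},
    {"dx": 0, "dy": 0, "dz": -35, "rx": 0, "ry": 0, "rz": 0, "gripper": 0.15},
  ],
)

```text
t: 9.73
eef_pos: [0.6405, 0.0082, 0.0854]
ee_rot: [3.138, -0.001, -1.638]
force: [1.0, 0.0, 0.2]
width: 0.0686
gripper_force: 0.0
```

jog_arm(
  targets=[
    {"dx": 0, "dy": 0, "dz": -30, "rx": 0, "ry": 0, "rz": 0, "gripper": 0.15},
    {"dx": 0, "dy": 0, "dz": -70, "rx": 0, "ry": 0, "rz": 0, "gripper": 0.15},
    {"dx": 0, "dy": 0, "dz": -100, "rx": 0, "ry": 0, "rz": 0, "gripper": 0.15},
    {"dx": 0, "dy": 0, "dz": -120, "rx": 0, "ry": 0, "rz": 0, "gripper": 0.15},
    {"dx": 0, "dy": 0, "dz": -120, "rx": 0, "ry": 0, "rz": 0, "gripper": 0.15},
    {"dx": 0, "dy": 0, "dz": -120, "rx": 0, "ry": 0, "rz": 0, "gripper": 0.15},
    {"dx": 0, "dy": 0, "dz": -120, "rx": 0, "ry": 0, "rz": 0, "gripper": 0.15},
    {"dx": 0, "dy": 0, "dz": -120, "rx": 0, "ry": 0, "rz": 0, "gripper": 0.15},
  ],
)

```text
t: 10.4
eef_pos: [0.6412, 0.0084, 0.2056]
ee_rot: [3.139, -0.001, -1.638]
force: [0.2, 0.5, -1.0]
width: 0.0744
gripper_force: 0.0
```

```bash
python3 plan.py 460.5 219.2 200 -78.3
python3 - <<'E'
from wr import *
f,P=cloud('top','t5')
reg(P,'sq',641,5,45,57,68);reg(P,'rt',460,219,45,74,90)
f,P=cloud('wrist','w5')
reg(P,'sq',641,5,45,57,68)
E
```

```text
t 10.4 pos [641.2   8.4 205.6] yaw -93.85 w 74.4 F [ 0.2  0.5 -1. ]
shift [-198.2  194.4    5.9] turn [ 2.300e-03 -2.000e-04 -2.714e-01]
sq 0
rt 0
sq 1706 [642.1   5.6] [49.9 49. ] 85.0 [642.3   3.8  62.9]
```

jog_arm(
  targets=[
    {"dx": -20, "dy": 20, "dz": 0, "rx": 0, "ry": 0, "rz": -0.03, "gripper": 0.15},
    {"dx": -46, "dy": 45, "dz": 0, "rx": 0, "ry": 0, "rz": -0.07, "gripper": 0.15},
    {"dx": -74, "dy": 73, "dz": 0, "rx": 0, "ry": 0, "rz": -0.11, "gripper": 0.15},
    {"dx": -102, "dy": 101, "dz": 0, "rx": 0, "ry": 0, "rz": -0.15, "gripper": 0.15},
    {"dx": -130, "dy": 129, "dz": 0, "rx": 0, "ry": 0, "rz": -0.19, "gripper": 0.15},
    {"dx": -158, "dy": 156, "dz": 0, "rx": 0, "ry": 0, "rz": -0.23, "gripper": 0.15},
    {"dx": -184, "dy": 181, "dz": 0, "rx": 0, "ry": 0, "rz": -0.26, "gripper": 0.15},
    {"dx": -198, "dy": 193, "dz": 0, "rx": 0, "ry": 0, "rz": -0.271, "gripper": 0.15},
  ],
)

```text
t: 11.17
eef_pos: [0.4603, 0.2208, 0.2067]
ee_rot: [3.141, 0.0, -1.363]
force: [0.3, 0.2, -0.1]
width: 0.0749
gripper_force: 0.0
```

jog_arm(
  targets=[
    {"dx": 0, "dy": 0, "dz": 0, "rx": 0, "ry": 0, "rz": 0, "gripper": 0.15},
    {"dx": 0, "dy": 0, "dz": 0, "rx": 0, "ry": 0, "rz": 0, "gripper": 0.15},
    {"dx": 0, "dy": 0, "dz": 10, "rx": 0, "ry": 0, "rz": 0, "gripper": 0.15},
    {"dx": 0, "dy": 0, "dz": 25, "rx": 0, "ry": 0, "rz": 0, "gripper": 0.15},
    {"dx": 0, "dy": 0, "dz": 40, "rx": 0, "ry": 0, "rz": 0, "gripper": 0.15},
    {"dx": 0, "dy": 0, "dz": 50, "rx": 0, "ry": 0, "rz": 0, "gripper": 0.15},
    {"dx": 0, "dy": 0, "dz": 55, "rx": 0, "ry": 0, "rz": 0, "gripper": 0.15},
    {"dx": 0, "dy": 0, "dz": 55, "rx": 0, "ry": 0, "rz": 0, "gripper": 0.15},
  ],
)

```text
t: 11.83
eef_pos: [0.4624, 0.2178, 0.1504]
ee_rot: [3.139, -0.002, -1.368]
force: [-0.1, 0.0, 0.6]
width: 0.0744
gripper_force: 0.0
```

```bash
python3 plan.py 461.7 218.5 64 -78.3
python3 - <<'E'
from wr import *
f,P=cloud('wrist','w6')
reg(P,'rt',461,219,45,74,90)
for x,y in [(598,306),(622,191),(395,265),(419,148.4)]: reg(P,'post',x,y,15,108,140)
E
```

```text
t 11.83 pos [462.4 217.8 150.4] yaw -78.39 w 74.4 F [-0.1  0.   0.6]
shift [-1.   0.3 86.4] turn [ 0.0025 -0.0016 -0.0016]
rt 3645 [461.7 218.6] [58.1 58.1] 52.3 [461.8 217.7  79.8]
post 0
post 358 [621.8 190.5] [7.1 8.5] 4.3 [620.9 190.1 118.6]
post 144 [395.6 264.2] [5.7 6.2] 19.0 [395.9 264.1 119.6]
post 207 [418.1 148.1] [8.7 8.7] 1.8 [419.8 148.  120.1]
```

jog_arm(
  targets=[
    {"dx": -1, "dy": 0, "dz": 20, "rx": 0, "ry": 0, "rz": 0, "gripper": 0.15},
    {"dx": -1, "dy": 0, "dz": 40, "rx": 0, "ry": 0, "rz": 0, "gripper": 0.15},
    {"dx": -1, "dy": 0, "dz": 60, "rx": 0, "ry": 0, "rz": 0, "gripper": 0.15},
    {"dx": -1, "dy": 0, "dz": 75, "rx": 0, "ry": 0, "rz": 0, "gripper": 0.15},
    {"dx": -1, "dy": 0, "dz": 83, "rx": 0, "ry": 0, "rz": 0, "gripper": 0.15},
    {"dx": -1, "dy": 0, "dz": 86, "rx": 0, "ry": 0, "rz": 0, "gripper": 0.15},
    {"dx": -1, "dy": 0, "dz": 86, "rx": 0, "ry": 0, "rz": 0, "gripper": 0.2},
    {"dx": -1, "dy": 0, "dz": 86, "rx": 0, "ry": 0, "rz": 0, "gripper": 0.25},
  ],
)

```text
t: 12.55
eef_pos: [0.4631, 0.2204, 0.067]
ee_rot: [-3.14, 0.001, -1.367]
force: [1.1, 0.6, 0.3]
width: 0.0683
gripper_force: 0.0
```

jog_arm(
  targets=[
    {"dx": 0, "dy": 0, "dz": 0, "rx": 0, "ry": 0, "rz": 0, "gripper": 0.8},
    {"dx": 0, "dy": 0, "dz": 0, "rx": 0, "ry": 0, "rz": 0, "gripper": 0.8},
    {"dx": 0, "dy": 0, "dz": 0, "rx": 0, "ry": 0, "rz": 0, "gripper": 0.8},
    {"dx": 0, "dy": 0, "dz": 0, "rx": 0, "ry": 0, "rz": 0, "gripper": 0.8},
    {"dx": 0, "dy": 0, "dz": 0, "rx": 0, "ry": 0, "rz": 0, "gripper": 0.8},
    {"dx": 0, "dy": 0, "dz": 0, "rx": 0, "ry": 0, "rz": 0, "gripper": 0.8},
    {"dx": 0, "dy": 0, "dz": 0, "rx": 0, "ry": 0, "rz": 0, "gripper": 0.8},
    {"dx": 0, "dy": 0, "dz": 0, "rx": 0, "ry": 0, "rz": 0, "gripper": 0.8},
  ],
)

```text
t: 13.22
eef_pos: [0.4627, 0.2202, 0.067]
ee_rot: [-3.141, 0.001, -1.367]
force: [-3.9, 0.1, 6.5]
width: 0.0596
gripper_force: 40.0
```

jog_arm(
  targets=[
    {"dx": 0, "dy": 0, "dz": -3, "rx": 0, "ry": 0, "rz": 0, "gripper": 0.8},
    {"dx": 0, "dy": 0, "dz": -8, "rx": 0, "ry": 0, "rz": 0, "gripper": 0.8},
    {"dx": 0, "dy": 0, "dz": -14, "rx": 0, "ry": 0, "rz": 0, "gripper": 0.8},
    {"dx": 0, "dy": 0, "dz": -20, "rx": 0, "ry": 0, "rz": 0, "gripper": 0.8},
    {"dx": 0, "dy": 0, "dz": -26, "rx": 0, "ry": 0, "rz": 0, "gripper": 0.8},
    {"dx": 0, "dy": 0, "dz": -30, "rx": 0, "ry": 0, "rz": 0, "gripper": 0.8},
    {"dx": 0, "dy": 0, "dz": -30, "rx": 0, "ry": 0, "rz": 0, "gripper": 0.8},
    {"dx": 0, "dy": 0, "dz": -30, "rx": 0, "ry": 0, "rz": 0, "gripper": 0.8},
  ],
)

```text
t: 13.88
eef_pos: [0.4625, 0.2201, 0.0964]
ee_rot: [-3.141, 0.001, -1.367]
force: [-0.2, -0.0, -1.8]
width: 0.0591
gripper_force: 40.0
```

```bash
python3 - <<'E'
from wr import *
g=grab('scene','s7')
cv2.imwrite('pics/c7.png',cv2.resize(g['frame'][110:290,300:500,::-1],(660,594),interpolation=cv2.INTER_CUBIC))
f,P=cloud('wrist','w7')
reg(P,'rt',462,219,40,95,130)
E
python3 plan.py 462 219 200 -78.3
```

```text
rt 7336 [462.8 214.5] [65.5 61. ] 53.7 [464.6 209.5 109.1]
t 13.98 pos [462.3 219.8  95.9] yaw -78.32 w 59.7 F [ 0.5 -0.4 -1.8]
shift [   0.7    0.5 -104.1] turn [ 0.0003 -0.0001 -0.0004]
```

View pics/c7.png

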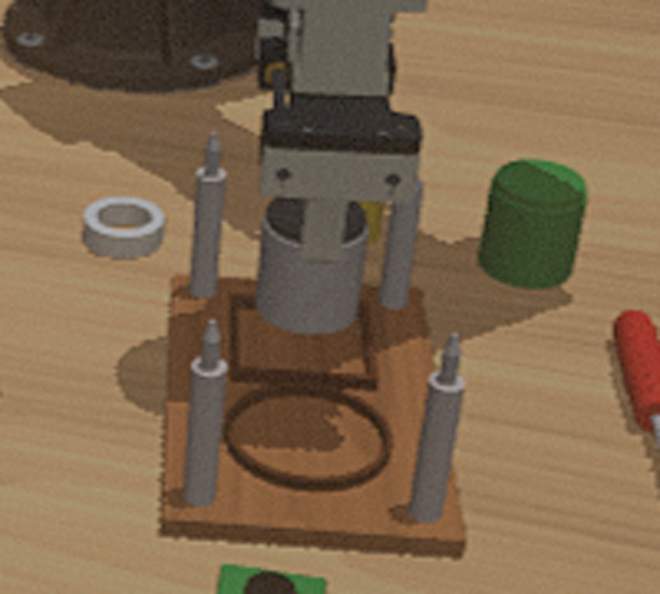

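The round tin is held upright just above the frame, and the ring is empty at (305,435) in the crop. It can slide along the stand's x to the ring at this height.

jog_arm(
  targets=[
    {"dx": 0, "dy": -8, "dz": 0, "rx": 0, "ry": 0, "rz": 0, "gripper": 0.8},
    {"dx": 0.5, "dy": -24, "dz": 0, "rx": 0, "ry": 0, "rz": 0, "gripper": 0.8},
    {"dx": 1, "dy": -44, "dz": 0, "rx": 0, "ry": 0, "rz": 0, "gripper": 0.8},
    {"dx": 1.5, "dy": -64, "dz": 0, "rx": 0, "ry": 0, "rz": 0, "gripper": 0.8},
    {"dx": 1.5, "dy": -82, "dz": 0, "rx": 0, "ry": 0, "rz": 0, "gripper": 0.8},
    {"dx": 1.5, "dy": -92, "dz": 0, "rx": 0, "ry": 0, "rz": 0, "gripper": 0.8},
    {"dx": 1.5, "dy": -95, "dz": 0, "rx": 0, "ry": 0, "rz": 0, "gripper": 0.8},
    {"dx": 1.5, "dy": -95, "dz": 5, "rx": 0, "ry": 0, "rz": 0, "gripper": 0.8},
  ],
)

```text
t: 14.65
eef_pos: [0.5566, 0.2379, 0.091]
ee_rot: [-3.141, 0.0, -1.367]
force: [0.2, 1.0, -1.3]
width: 0.0597
gripper_force: 40.0
```

jog_arm(
  targets=[
    {"dx": 0, "dy": 0, "dz": 0, "rx": 0, "ry": 0, "rz": 0, "gripper": 0.8},
    {"dx": 0, "dy": 0, "dz": 6, "rx": 0, "ry": 0, "rz": 0, "gripper": 0.8},
    {"dx": 0, "dy": 0, "dz": 12, "rx": 0, "ry": 0, "rz": 0, "gripper": 0.8},
    {"dx": 0, "dy": 0, "dz": 17, "rx": 0, "ry": 0, "rz": 0, "gripper": 0.8},
    {"dx": 0, "dy": 0, "dz": 21, "rx": 0, "ry": 0, "rz": 0, "gripper": 0.8},
    {"dx": 0, "dy": 0, "dz": 23, "rx": 0, "ry": 0, "rz": 0, "gripper": 0.8},
    {"dx": 0, "dy": 0, "dz": 24, "rx": 0, "ry": 0, "rz": 0, "gripper": 0.8},
    {"dx": 0, "dy": 0, "dz": 24, "rx": 0, "ry": 0, "rz": 0, "gripper": 0.8},
  ],
)

```text
t: 15.32
eef_pos: [0.5556, 0.2377, 0.0671]
ee_rot: [3.141, -0.0, -1.367]
force: [-0.1, -0.2, -2.1]
width: 0.0592
gripper_force: 40.0
```

```bash
python3 plan.py 555.5 237.7 67 -78.3
```

```text
t 15.32 pos [555.6 237.7  67.1] yaw -78.3 w 59.2 F [-0.1 -0.2 -2.1]
shift [-0.   0.1  0.1] turn [ 0.0002 -0.0001 -0.0001]
```

Still hanging (-2.1 N). I'll ease it down to contact, then release and rise.

jog_arm(
  targets=[
    {"dx": 0, "dy": 0, "dz": 0.5, "rx": 0, "ry": 0, "rz": 0, "gripper": 0.8},
    {"dx": 0, "dy": 0, "dz": 1, "rx": 0, "ry": 0, "rz": 0, "gripper": 0.8},
    {"dx": 0, "dy": 0, "dz": 1.5, "rx": 0, "ry": 0, "rz": 0, "gripper": 0.8},
    {"dx": 0, "dy": 0, "dz": 1.5, "rx": 0, "ry": 0, "rz": 0, "gripper": 0.8},
    {"dx": 0, "dy": 0, "dz": 1.5, "rx": 0, "ry": 0, "rz": 0, "gripper": 0.8},
    {"dx": 0, "dy": 0, "dz": 1.5, "rx": 0, "ry": 0, "rz": 0, "gripper": 0.8},
    {"dx": 0, "dy": 0, "dz": 1.5, "rx": 0, "ry": 0, "rz": 0, "gripper": 0.8},
    {"dx": 0, "dy": 0, "dz": 1.5, "rx": 0, "ry": 0, "rz": 0, "gripper": 0.8},
  ],
)

```text
t: 15.98
eef_pos: [0.5559, 0.2378, 0.067]
ee_rot: [-3.141, 0.0, -1.366]
force: [-5.2, -1.8, 10.2]
width: 0.0596
gripper_force: 40.0
```

jog_arm(
  targets=[
    {"dx": 0, "dy": 0, "dz": 0, "rx": 0, "ry": 0, "rz": 0, "gripper": 0.25},
    {"dx": 0, "dy": 0, "dz": 0, "rx": 0, "ry": 0, "rz": 0, "gripper": 0.15},
    {"dx": 0, "dy": 0, "dz": 0, "rx": 0, "ry": 0, "rz": 0, "gripper": 0.15},
    {"dx": 0, "dy": 0, "dz": 0, "rx": 0, "ry": 0, "rz": 0, "gripper": 0.15},
    {"dx": 0, "dy": 0, "dz": 0, "rx": 0, "ry": 0, "rz": 0, "gripper": 0.15},
    {"dx": 0, "dy": 0, "dz": -5, "rx": 0, "ry": 0, "rz": 0, "gripper": 0.15},
    {"dx": 0, "dy": 0, "dz": -15, "rx": 0, "ry": 0, "rz": 0, "gripper": 0.15},
    {"dx": 0, "dy": 0, "dz": -35, "rx": 0, "ry": 0, "rz": 0, "gripper": 0.15},
  ],
)

```text
t: 16.65
eef_pos: [0.5547, 0.237, 0.0995]
ee_rot: [3.138, -0.002, -1.367]
force: [-0.0, 0.1, 0.4]
width: 0.0744
gripper_force: 0.0
```

jog_arm(
  targets=[
    {"dx": 0, "dy": 0, "dz": -30, "rx": 0, "ry": 0, "rz": 0, "gripper": 0.2},
    {"dx": 0, "dy": 0, "dz": -65, "rx": 0, "ry": 0, "rz": 0, "gripper": 0.2},
    {"dx": 0, "dy": 0, "dz": -90, "rx": 0, "ry": 0, "rz": 0, "gripper": 0.2},
    {"dx": 0, "dy": 0, "dz": -105, "rx": 0, "ry": 0, "rz": 0, "gripper": 0.2},
    {"dx": 0, "dy": 0, "dz": -105, "rx": 0, "ry": 0, "rz": 0, "gripper": 0.2},
    {"dx": 0, "dy": 0, "dz": -105, "rx": 0, "ry": 0, "rz": 0, "gripper": 0.2},
    {"dx": 0, "dy": 0, "dz": -105, "rx": 0, "ry": 0, "rz": 0, "gripper": 0.2},
    {"dx": 0, "dy": 0, "dz": -105, "rx": 0, "ry": 0, "rz": 0, "gripper": 0.2},
  ],
)

```text
t: 17.32
eef_pos: [0.5552, 0.2374, 0.2046]
ee_rot: [3.14, -0.001, -1.367]
force: [0.1, 0.2, 0.3]
width: 0.0702
gripper_force: 0.0
```

```bash
python3 - <<'E'
from wr import *
f,P=cloud('wrist','w8')
reg(P,'rt',556,238,45,74,90)
for x,y in [(598,306),(622,191),(395,265),(419,148.4)]: reg(P,'post',x,y,15,108,140)
E
python3 plan.py 642.1 6 200 -94.5
```

```text
rt 2521 [557.  236.5] [58.7 58.1] 31.3 [556.8 235.9  79.8]
post 21 [597.4 304.6] [1.2 4.8] 63.3 [597.5 304.6 111.8]
post 120 [622.9 191. ] [8.7 8.7] 28.9 [621.8 190.4 120.5]
post 0
post 189 [419.3 148.6] [6.8 8.5] 11.1 [420.2 148.6 119. ]
t 17.37 pos [555.3 237.4 204.5] yaw -78.32 w 70.1 F [-0.6 -0.4  0. ]
shift [244.2 -38.2   4.7] turn [ 0.0016 -0.001   0.2824]
```

jog_arm(
  targets=[
    {"dx": 18, "dy": -3, "dz": 0, "rx": 0, "ry": 0, "rz": 0.03, "gripper": 0.2},
    {"dx": 50, "dy": -8, "dz": 0, "rx": 0, "ry": 0, "rz": 0.07, "gripper": 0.2},
    {"dx": 88, "dy": -14, "dz": 0, "rx": 0, "ry": 0, "rz": 0.11, "gripper": 0.2},
    {"dx": 126, "dy": -20, "dz": 0, "rx": 0, "ry": 0, "rz": 0.16, "gripper": 0.2},
    {"dx": 164, "dy": -26, "dz": 0, "rx": 0, "ry": 0, "rz": 0.2, "gripper": 0.2},
    {"dx": 202, "dy": -32, "dz": 0, "rx": 0, "ry": 0, "rz": 0.24, "gripper": 0.2},
    {"dx": 232, "dy": -36, "dz": 0, "rx": 0, "ry": 0, "rz": 0.27, "gripper": 0.2},
    {"dx": 244, "dy": -38, "dz": 0, "rx": 0, "ry": 0, "rz": 0.282, "gripper": 0.2},
  ],
)

```text
t: 18.03
eef_pos: [0.6428, 0.0028, 0.2042]
ee_rot: [3.14, -0.001, -1.653]
force: [-0.5, 0.0, -0.8]
width: 0.0701
gripper_force: 0.0
```

jog_arm(
  targets=[
    {"dx": 0, "dy": 0, "dz": 0, "rx": 0, "ry": 0, "rz": 0, "gripper": 0.2},
    {"dx": 0, "dy": 0, "dz": 10, "rx": 0, "ry": 0, "rz": 0, "gripper": 0.2},
    {"dx": 0, "dy": 0, "dz": 30, "rx": 0, "ry": 0, "rz": 0, "gripper": 0.2},
    {"dx": 0, "dy": 0, "dz": 50, "rx": 0, "ry": 0, "rz": 0, "gripper": 0.2},
    {"dx": 0, "dy": 0, "dz": 65, "rx": 0, "ry": 0, "rz": 0, "gripper": 0.2},
    {"dx": 0, "dy": 0, "dz": 75, "rx": 0, "ry": 0, "rz": 0, "gripper": 0.2},
    {"dx": 0, "dy": 0, "dz": 80, "rx": 0, "ry": 0, "rz": 0, "gripper": 0.2},
    {"dx": 0, "dy": 0, "dz": 80, "rx": 0, "ry": 0, "rz": 0, "gripper": 0.2},
  ],
)

```text
t: 18.7
eef_pos: [0.6416, 0.0073, 0.1241]
ee_rot: [3.139, -0.001, -1.647]
force: [-0.4, 0.4, 0.3]
width: 0.07
gripper_force: 0.0
```

```bash
python3 plan.py 642.1 6 52 -94.5
```

```text
t 18.7 pos [641.6   7.3 124.1] yaw -94.39 w 70.0 F [-0.4  0.4  0.3]
shift [ 1.2 -0.7 72.1] turn [ 0.0021 -0.0007  0.0019]
```

jog_arm(
  targets=[
    {"dx": 1, "dy": 0, "dz": 15, "rx": 0, "ry": 0, "rz": 0, "gripper": 0.2},
    {"dx": 1, "dy": 0, "dz": 32, "rx": 0, "ry": 0, "rz": 0, "gripper": 0.2},
    {"dx": 1, "dy": 0, "dz": 50, "rx": 0, "ry": 0, "rz": 0, "gripper": 0.2},
    {"dx": 1, "dy": 0, "dz": 63, "rx": 0, "ry": 0, "rz": 0, "gripper": 0.2},
    {"dx": 1, "dy": 0, "dz": 70, "rx": 0, "ry": 0, "rz": 0, "gripper": 0.2},
    {"dx": 1, "dy": 0, "dz": 72, "rx": 0, "ry": 0, "rz": 0, "gripper": 0.2},
    {"dx": 1, "dy": 0, "dz": 72, "rx": 0, "ry": 0, "rz": 0, "gripper": 0.3},
    {"dx": 1, "dy": 0, "dz": 72, "rx": 0, "ry": 0, "rz": 0, "gripper": 0.4},
  ],
)

```text
t: 19.37
eef_pos: [0.6431, 0.0057, 0.0547]
ee_rot: [-3.14, 0.0, -1.648]
force: [0.9, -0.6, 0.1]
width: 0.0615
gripper_force: 0.0
```

jog_arm(
  targets=[
    {"dx": 0, "dy": 0, "dz": 0, "rx": 0, "ry": 0, "rz": 0, "gripper": 0.8},
    {"dx": 0, "dy": 0, "dz": 0, "rx": 0, "ry": 0, "rz": 0, "gripper": 0.8},
    {"dx": 0, "dy": 0, "dz": 0, "rx": 0, "ry": 0, "rz": 0, "gripper": 0.8},
    {"dx": 0, "dy": 0, "dz": 0, "rx": 0, "ry": 0, "rz": 0, "gripper": 0.8},
    {"dx": 0, "dy": 0, "dz": 0, "rx": 0, "ry": 0, "rz": 0, "gripper": 0.8},
    {"dx": 0, "dy": 0, "dz": 0, "rx": 0, "ry": 0, "rz": 0, "gripper": 0.8},
    {"dx": 0, "dy": 0, "dz": 0, "rx": 0, "ry": 0, "rz": 0, "gripper": 0.8},
    {"dx": 0, "dy": 0, "dz": 0, "rx": 0, "ry": 0, "rz": 0, "gripper": 0.8},
  ],
)

```text
t: 20.03
eef_pos: [0.6428, 0.0056, 0.0546]
ee_rot: [-3.14, 0.0, -1.649]
force: [-1.7, 0.6, 6.4]
width: 0.0492
gripper_force: 40.0
```

jog_arm(
  targets=[
    {"dx": 0, "dy": 0, "dz": -4, "rx": 0, "ry": 0, "rz": 0, "gripper": 0.8},
    {"dx": 0, "dy": 0, "dz": -12, "rx": 0, "ry": 0, "rz": 0, "gripper": 0.8},
    {"dx": 0, "dy": 0, "dz": -25, "rx": 0, "ry": 0, "rz": 0, "gripper": 0.8},
    {"dx": 0, "dy": 0, "dz": -45, "rx": 0, "ry": 0, "rz": 0, "gripper": 0.8},
    {"dx": 0, "dy": 0, "dz": -70, "rx": 0, "ry": 0, "rz": 0, "gripper": 0.8},
    {"dx": 0, "dy": 0, "dz": -100, "rx": 0, "ry": 0, "rz": 0, "gripper": 0.8},
    {"dx": 0, "dy": 0, "dz": -130, "rx": 0, "ry": 0, "rz": 0, "gripper": 0.8},
    {"dx": 0, "dy": 0, "dz": -150, "rx": 0, "ry": 0, "rz": 0, "gripper": 0.8},
  ],
)

```text
t: 20.7
eef_pos: [0.643, 0.0054, 0.2072]
ee_rot: [-3.139, 0.0, -1.649]
force: [1.0, -0.0, -2.3]
width: 0.0487
gripper_force: 40.0
```

```bash
python3 plan.py 461.5 218.5 202 -78.3; python3 -c "
from station import arm; s=arm.get_state();print(s['moment'])"
```

```text
t 20.7 pos [643.    5.4 207.2] yaw -94.46 w 48.7 F [ 1.  -0.  -2.3]
shift [-198.4  197.6    4.7] turn [-2.90e-03  1.00e-04 -2.82e-01]
[ 0.08600497 -0.01549573  0.02297973]
```

jog_arm(
  targets=[
    {"dx": -16, "dy": 16, "dz": 0, "rx": 0, "ry": 0, "rz": -0.03, "gripper": 0.8},
    {"dx": -42, "dy": 42, "dz": 0, "rx": 0, "ry": 0, "rz": -0.07, "gripper": 0.8},
    {"dx": -71, "dy": 71, "dz": 0, "rx": 0, "ry": 0, "rz": -0.11, "gripper": 0.8},
    {"dx": -100, "dy": 100, "dz": 0, "rx": 0, "ry": 0, "rz": -0.16, "gripper": 0.8},
    {"dx": -129, "dy": 129, "dz": 0, "rx": 0, "ry": 0, "rz": -0.2, "gripper": 0.8},
    {"dx": -158, "dy": 158, "dz": 0, "rx": 0, "ry": 0, "rz": -0.24, "gripper": 0.8},
    {"dx": -184, "dy": 184, "dz": 0, "rx": 0, "ry": 0, "rz": -0.27, "gripper": 0.8},
    {"dx": -198, "dy": 197, "dz": 0, "rx": 0, "ry": 0, "rz": -0.282, "gripper": 0.8},
  ],
)

```text
t: 21.37
eef_pos: [0.4589, 0.2202, 0.2042]
ee_rot: [-3.141, 0.001, -1.364]
force: [0.6, -0.4, -3.0]
width: 0.0492
gripper_force: 40.0
```

jog_arm(
  targets=[
    {"dx": 0, "dy": 0, "dz": 0, "rx": 0, "ry": 0, "rz": 0, "gripper": 0.8},
    {"dx": 0, "dy": 0, "dz": 10, "rx": 0, "ry": 0, "rz": 0, "gripper": 0.8},
    {"dx": 0, "dy": 0, "dz": 30, "rx": 0, "ry": 0, "rz": 0, "gripper": 0.8},
    {"dx": 0, "dy": 0, "dz": 55, "rx": 0, "ry": 0, "rz": 0, "gripper": 0.8},
    {"dx": 0, "dy": 0, "dz": 80, "rx": 0, "ry": 0, "rz": 0, "gripper": 0.8},
    {"dx": 0, "dy": 0, "dz": 95, "rx": 0, "ry": 0, "rz": 0, "gripper": 0.8},
    {"dx": 0, "dy": 0, "dz": 100, "rx": 0, "ry": 0, "rz": 0, "gripper": 0.8},
    {"dx": 0, "dy": 0, "dz": 100, "rx": 0, "ry": 0, "rz": 0, "gripper": 0.8},
  ],
)

```text
t: 22.03
eef_pos: [0.461, 0.2167, 0.1019]
ee_rot: [3.139, -0.002, -1.368]
force: [0.6, -0.3, -1.7]
width: 0.0489
gripper_force: 40.0
```

```bash
python3 plan.py 461.5 218.5 66 -78.3
```

```text
t 22.03 pos [461.  216.7 101.9] yaw -78.4 w 48.9 F [ 0.6 -0.3 -1.7]
shift [-1.8 -0.9 35.9] turn [ 0.003  -0.002  -0.0017]
```

jog_arm(
  targets=[
    {"dx": -2, "dy": -1, "dz": 8, "rx": 0, "ry": 0, "rz": 0, "gripper": 0.8},
    {"dx": -2, "dy": -1, "dz": 18, "rx": 0, "ry": 0, "rz": 0, "gripper": 0.8},
    {"dx": -2, "dy": -1, "dz": 26, "rx": 0, "ry": 0, "rz": 0, "gripper": 0.8},
    {"dx": -2, "dy": -1, "dz": 31, "rx": 0, "ry": 0, "rz": 0, "gripper": 0.8},
    {"dx": -2, "dy": -1, "dz": 33, "rx": 0, "ry": 0, "rz": 0, "gripper": 0.8},
    {"dx": -2, "dy": -1, "dz": 34, "rx": 0, "ry": 0, "rz": 0, "gripper": 0.8},
    {"dx": -2, "dy": -1, "dz": 35, "rx": 0, "ry": 0, "rz": 0, "gripper": 0.8},
    {"dx": -2, "dy": -1, "dz": 35, "rx": 0, "ry": 0, "rz": 0, "gripper": 0.8},
  ],
)

```text
t: 22.7
eef_pos: [0.4621, 0.2205, 0.0687]
ee_rot: [-3.141, 0.0, -1.367]
force: [-1.6, -0.3, -2.2]
width: 0.049
gripper_force: 40.0
```

jog_arm(
  targets=[
    {"dx": 1, "dy": 0, "dz": 1, "rx": 0, "ry": 0, "rz": 0, "gripper": 0.8},
    {"dx": 2, "dy": 0, "dz": 2, "rx": 0, "ry": 0, "rz": 0, "gripper": 0.8},
    {"dx": 2, "dy": 0, "dz": 2.5, "rx": 0, "ry": 0, "rz": 0, "gripper": 0.8},
    {"dx": 2, "dy": 0, "dz": 3, "rx": 0, "ry": 0, "rz": 0, "gripper": 0.8},
    {"dx": 2, "dy": 0, "dz": 3.3, "rx": 0, "ry": 0, "rz": 0, "gripper": 0.8},
    {"dx": 2, "dy": 0, "dz": 3.3, "rx": 0, "ry": 0, "rz": 0, "gripper": 0.8},
    {"dx": 2, "dy": 0, "dz": 3.3, "rx": 0, "ry": 0, "rz": 0, "gripper": 0.8},
    {"dx": 2, "dy": 0, "dz": 3.3, "rx": 0, "ry": 0, "rz": 0, "gripper": 0.8},
  ],
)

```text
t: 23.37
eef_pos: [0.4624, 0.2184, 0.0656]
ee_rot: [-3.141, -0.0, -1.367]
force: [-3.0, -0.7, 5.0]
width: 0.0489
gripper_force: 40.0
```

jog_arm(
  targets=[
    {"dx": 0, "dy": 0, "dz": 0, "rx": 0, "ry": 0, "rz": 0, "gripper": 0.35},
    {"dx": 0, "dy": 0, "dz": 0, "rx": 0, "ry": 0, "rz": 0, "gripper": 0.27},
    {"dx": 0, "dy": 0, "dz": 0, "rx": 0, "ry": 0, "rz": 0, "gripper": 0.27},
    {"dx": 0, "dy": 0, "dz": 0, "rx": 0, "ry": 0, "rz": 0, "gripper": 0.27},
    {"dx": 0, "dy": 0, "dz": 0, "rx": 0, "ry": 0, "rz": 0, "gripper": 0.27},
    {"dx": 0, "dy": 0, "dz": -5, "rx": 0, "ry": 0, "rz": 0, "gripper": 0.27},
    {"dx": 0, "dy": 0, "dz": -15, "rx": 0, "ry": 0, "rz": 0, "gripper": 0.27},
    {"dx": 0, "dy": 0, "dz": -35, "rx": 0, "ry": 0, "rz": 0, "gripper": 0.27},
  ],
)

```text
t: 24.03
eef_pos: [0.4614, 0.2176, 0.0996]
ee_rot: [3.138, -0.002, -1.367]
force: [0.3, -0.3, 0.2]
width: 0.0639
gripper_force: 0.0
```

jog_arm(
  targets=[
    {"dx": 0, "dy": 0, "dz": -30, "rx": 0, "ry": 0, "rz": 0, "gripper": 0.27},
    {"dx": 0, "dy": 0, "dz": -65, "rx": 0, "ry": 0, "rz": 0, "gripper": 0.27},
    {"dx": 0, "dy": 0, "dz": -95, "rx": 0, "ry": 0, "rz": 0, "gripper": 0.5},
    {"dx": 0, "dy": 0, "dz": -120, "rx": 0, "ry": 0, "rz": 0, "gripper": 0.5},
    {"dx": 0, "dy": 0, "dz": -130, "rx": 0, "ry": 0, "rz": 0, "gripper": 0.5},
    {"dx": 0, "dy": 0, "dz": -130, "rx": 0, "ry": 0, "rz": 0, "gripper": 0.5},
    {"dx": 0, "dy": 0, "dz": -130, "rx": 0, "ry": 0, "rz": 0, "gripper": 0.5},
    {"dx": 0, "dy": 0, "dz": -130, "rx": 0, "ry": 0, "rz": 0, "gripper": 0.5},
  ],
)

```text
t: 24.7
eef_pos: [0.4618, 0.2181, 0.2295]
ee_rot: [3.14, -0.0, -1.367]
force: [0.1, -0.1, -0.4]
width: 0.0444
gripper_force: 0.0
```

```bash
python3 - <<'E'
from wr import *
f,P=cloud('wrist','w9')
reg(P,'rt',556,238,33,74,90); reg(P,'sq',462,218,40,68,78)
for x,y in [(598,306),(622,191),(395,265),(419,148.4)]: reg(P,'post',x,y,15,108,140)
E
python3 plan.py 508.5 -215 215 -187.1
```

```text
rt 2196 [555.7 236.4] [58.4 58.1] 83.5 [555.8 235.8  79.7]
sq 1577 [462.1 218.1] [50.  49.6] 11.7 [462.4 216.6  73.9]
post 0
post 148 [621.7 190.3] [6.7 8.8] 24.2 [621.  190.3 119. ]
post 0
post 96 [417.8 148.2] [9.  8.2] 11.7 [419.3 148.2 120.7]
t 24.75 pos [461.7 218.  229.2] yaw -78.32 w 44.1 F [-0.7 -0.2  0.1]
shift [433.5  41.8  14.6] turn [ 4.0000e-04 -2.2000e-03  1.8985e+00]
```

View pics/w9.png

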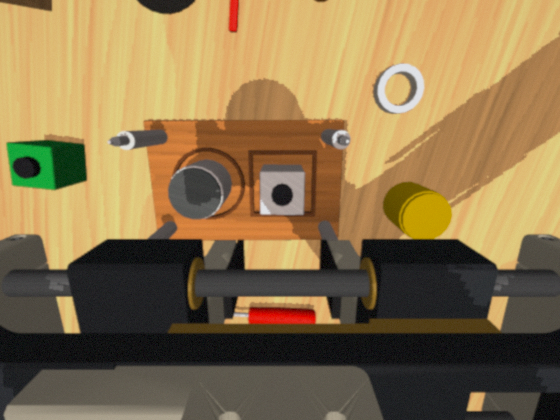

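Both tins are seated and upright: the round one at (198,190) in the ring, the square one at (282,190) in the frame, with tops at 80 and 74 mm. Next is the tray.

jog_arm(
  targets=[
    {"dx": 20, "dy": 2, "dz": 0, "rx": 0, "ry": 0, "rz": -0.06, "gripper": 0.5},
    {"dx": 48, "dy": 5, "dz": 0, "rx": 0, "ry": 0, "rz": -0.14, "gripper": 0.5},
    {"dx": 78, "dy": 8, "dz": 0, "rx": 0, "ry": 0, "rz": -0.22, "gripper": 0.5},
    {"dx": 108, "dy": 11, "dz": 0, "rx": 0, "ry": 0, "rz": -0.3, "gripper": 0.5},
    {"dx": 138, "dy": 14, "dz": 0, "rx": 0, "ry": 0, "rz": -0.38, "gripper": 0.5},
    {"dx": 168, "dy": 17, "dz": 0, "rx": 0, "ry": 0, "rz": -0.46, "gripper": 0.5},
    {"dx": 195, "dy": 19, "dz": 0, "rx": 0, "ry": 0, "rz": -0.54, "gripper": 0.5},
    {"dx": 217, "dy": 21, "dz": 0, "rx": 0, "ry": 0, "rz": -0.62, "gripper": 0.5},
  ],
)

```text
t: 25.42
eef_pos: [0.4851, -0.0003, 0.2291]
ee_rot: [3.139, 0.001, -0.743]
force: [-0.1, 1.1, 0.3]
width: 0.0442
gripper_force: 0.0
```

```bash
python3 plan.py 508.5 -215 225 -7.1
```

```text
t 25.42 pos [ 4.851e+02 -3.000e-01  2.291e+02] yaw -42.59 w 44.2 F [-0.1  1.1  0.3]
shift [162.5 142.2   4.2] turn [ 0.0018  0.0016 -0.6195]
```

jog_arm(
  targets=[
    {"dx": 22, "dy": 19, "dz": 0, "rx": 0, "ry": 0, "rz": -0.08, "gripper": 0.5},
    {"dx": 46, "dy": 40, "dz": 0, "rx": 0, "ry": 0, "rz": -0.17, "gripper": 0.5},
    {"dx": 71, "dy": 62, "dz": 0, "rx": 0, "ry": 0, "rz": -0.27, "gripper": 0.5},
    {"dx": 96, "dy": 84, "dz": 0, "rx": 0, "ry": 0, "rz": -0.37, "gripper": 0.5},
    {"dx": 121, "dy": 106, "dz": 0, "rx": 0, "ry": 0, "rz": -0.46, "gripper": 0.5},
    {"dx": 144, "dy": 126, "dz": 0, "rx": 0, "ry": 0, "rz": -0.55, "gripper": 0.5},
    {"dx": 158, "dy": 138, "dz": 0, "rx": 0, "ry": 0, "rz": -0.6, "gripper": 0.5},
    {"dx": 162, "dy": 142, "dz": 0, "rx": 0, "ry": 0, "rz": -0.62, "gripper": 0.5},
  ],
)

```text
t: 26.08
eef_pos: [0.5075, -0.2152, 0.2284]
ee_rot: [3.141, 0.003, -0.126]
force: [0.2, -0.2, 0.3]
width: 0.044
gripper_force: 0.0
```

jog_arm(
  targets=[
    {"dx": 0, "dy": 0, "dz": 0, "rx": 0, "ry": 0, "rz": 0, "gripper": 0.5},
    {"dx": 0, "dy": 0, "dz": 0, "rx": 0, "ry": 0, "rz": 0, "gripper": 0.5},
    {"dx": 0, "dy": 0, "dz": 0, "rx": 0, "ry": 0, "rz": 0, "gripper": 0.5},
    {"dx": 0, "dy": 0, "dz": 0, "rx": 0, "ry": 0, "rz": 0, "gripper": 0.5},
    {"dx": 0, "dy": 0, "dz": 0, "rx": 0, "ry": 0, "rz": 0, "gripper": 0.5},
    {"dx": 0, "dy": 0, "dz": 0, "rx": 0, "ry": 0, "rz": 0, "gripper": 0.5},
    {"dx": 0, "dy": 0, "dz": 0, "rx": 0, "ry": 0, "rz": 0, "gripper": 0.5},
    {"dx": 0, "dy": 0, "dz": 0, "rx": 0, "ry": 0, "rz": 0, "gripper": 0.5},
  ],
)

```text
t: 26.75
eef_pos: [0.5083, -0.2122, 0.2304]
ee_rot: [-3.142, -0.0, -0.126]
force: [0.3, -0.7, 0.2]
width: 0.0439
gripper_force: 0.0
```

```bash
python3 - <<'E'
from wr import *
f,P=cloud('wrist','w10')
reg(P,'div',507,-215,120,44,56); reg(P,'walls',507,-215,125,27,36);reg(P,'floor',507,-215,160,3.5,10)
E
python3 plan.py 508.5 -215 60 -7.1
```

```text
div 1475 [ 509.8 -215.6] [ 11.6 178.6] 83.0 [ 516.5 -216.6   49.8]
walls 2135 [ 508.3 -215.4] [150.3 190.2] 82.7 [ 524.  -216.9   31.6]
floor 16362 [ 508.8 -215.4] [150.4 250.2] 82.7 [ 526.8 -217.5    6.1]
t 26.8 pos [ 508.2 -212.3  230.4] yaw -7.25 w 43.9 F [ 0.1 -0.1  0.3]
shift [  0.6   2.6 170.4] turn [-0.0001 -0.0002 -0.0026]
```

View pics/w10.png

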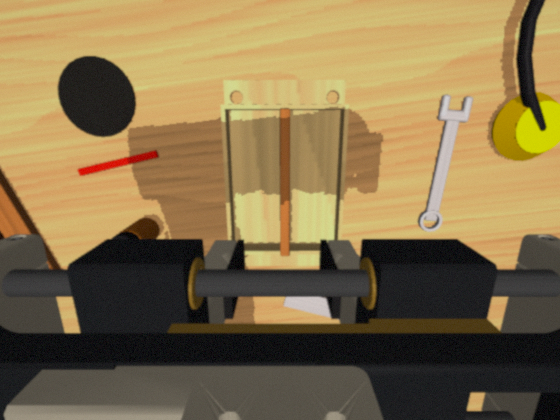

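jog_arm(
  targets=[
    {"dx": 0.5, "dy": 3, "dz": 20, "rx": 0, "ry": 0, "rz": 0, "gripper": 0.5},
    {"dx": 0.5, "dy": 3, "dz": 50, "rx": 0, "ry": 0, "rz": 0, "gripper": 0.5},
    {"dx": 0.5, "dy": 3, "dz": 80, "rx": 0, "ry": 0, "rz": 0, "gripper": 0.5},
    {"dx": 0.5, "dy": 3, "dz": 105, "rx": 0, "ry": 0, "rz": 0, "gripper": 0.5},
    {"dx": 0.5, "dy": 3, "dz": 125, "rx": 0, "ry": 0, "rz": 0, "gripper": 0.5},
    {"dx": 0.5, "dy": 3, "dz": 135, "rx": 0, "ry": 0, "rz": 0, "gripper": 0.5},
    {"dx": 0.5, "dy": 3, "dz": 140, "rx": 0, "ry": 0, "rz": 0, "gripper": 0.5},
    {"dx": 0.5, "dy": 3, "dz": 140, "rx": 0, "ry": 0, "rz": 0, "gripper": 0.5},
  ],
)

```text
t: 27.47
eef_pos: [0.5081, -0.2156, 0.0897]
ee_rot: [3.141, 0.001, -0.127]
force: [0.2, 0.5, 0.2]
width: 0.0439
gripper_force: 0.0
```

```bash
python3 plan.py 508.8 -215.4 38 -7.3
```

```text
t 27.47 pos [ 508.1 -215.6   89.7] yaw -7.26 w 43.9 F [0.2 0.5 0.2]
shift [ 0.7 -0.3 51.7] turn [0.0002 0.0013 0.0007]
```

jog_arm(
  targets=[
    {"dx": 0.5, "dy": 0, "dz": 15, "rx": 0, "ry": 0, "rz": 0, "gripper": 0.5},
    {"dx": 0.5, "dy": 0, "dz": 30, "rx": 0, "ry": 0, "rz": 0, "gripper": 0.5},
    {"dx": 0.5, "dy": 0, "dz": 42, "rx": 0, "ry": 0, "rz": 0, "gripper": 0.5},
    {"dx": 0.5, "dy": 0, "dz": 49, "rx": 0, "ry": 0, "rz": 0, "gripper": 0.5},
    {"dx": 0.5, "dy": 0, "dz": 52, "rx": 0, "ry": 0, "rz": 0, "gripper": 0.5},
    {"dx": 0.5, "dy": 0, "dz": 52, "rx": 0, "ry": 0, "rz": 0, "gripper": 0.6},
    {"dx": 0.5, "dy": 0, "dz": 52, "rx": 0, "ry": 0, "rz": 0, "gripper": 0.7},
    {"dx": 0.5, "dy": 0, "dz": 52, "rx": 0, "ry": 0, "rz": 0, "gripper": 0.8},
  ],
  force=50,
)

```text
t: 28.13
eef_pos: [0.5095, -0.2158, 0.0392]
ee_rot: [3.142, -0.002, -0.127]
force: [-0.2, 0.1, 0.3]
width: 0.0292
gripper_force: 0.0
```

jog_arm(
  targets=[
    {"dx": 0, "dy": 0, "dz": 0, "rx": 0, "ry": 0, "rz": 0, "gripper": 1},
    {"dx": 0, "dy": 0, "dz": 0, "rx": 0, "ry": 0, "rz": 0, "gripper": 1},
    {"dx": 0, "dy": 0, "dz": 0, "rx": 0, "ry": 0, "rz": 0, "gripper": 1},
    {"dx": 0, "dy": 0, "dz": 0, "rx": 0, "ry": 0, "rz": 0, "gripper": 1},
    {"dx": 0, "dy": 0, "dz": 0, "rx": 0, "ry": 0, "rz": 0, "gripper": 1},
    {"dx": 0, "dy": 0, "dz": 0, "rx": 0, "ry": 0, "rz": 0, "gripper": 1},
    {"dx": 0, "dy": 0, "dz": 0, "rx": 0, "ry": 0, "rz": 0, "gripper": 1},
    {"dx": 0, "dy": 0, "dz": 0, "rx": 0, "ry": 0, "rz": 0, "gripper": 1},
  ],
)

```text
t: 28.8
eef_pos: [0.5091, -0.2157, 0.0387]
ee_rot: [3.141, -0.001, -0.127]
force: [-0.9, 0.8, 6.3]
width: 0.0113
gripper_force: 50.0
```

jog_arm(
  targets=[
    {"dx": 0, "dy": 0, "dz": -3, "rx": 0, "ry": 0, "rz": 0, "gripper": 1},
    {"dx": 0, "dy": 0, "dz": -8, "rx": 0, "ry": 0, "rz": 0, "gripper": 1},
    {"dx": 0, "dy": 0, "dz": -18, "rx": 0, "ry": 0, "rz": 0, "gripper": 1},
    {"dx": 0, "dy": 0, "dz": -35, "rx": 0, "ry": 0, "rz": 0, "gripper": 1},
    {"dx": 0, "dy": 0, "dz": -60, "rx": 0, "ry": 0, "rz": 0, "gripper": 1},
    {"dx": 0, "dy": 0, "dz": -90, "rx": 0, "ry": 0, "rz": 0, "gripper": 1},
    {"dx": 0, "dy": 0, "dz": -120, "rx": 0, "ry": 0, "rz": 0, "gripper": 1},
    {"dx": 0, "dy": 0, "dz": -145, "rx": 0, "ry": 0, "rz": 0, "gripper": 1},
  ],
)

```text
t: 29.47
eef_pos: [0.5088, -0.2157, 0.186]
ee_rot: [3.142, -0.001, -0.127]
force: [1.2, 0.3, -3.7]
width: 0.0106
gripper_force: 50.0
```

```bash
python3 plan.py 508.5 228 220 11.7;  python3 -c "
from station import arm; s=arm.get_state();print(s['moment'],s['gripper_force'])"
```

```text
t 29.47 pos [ 508.8 -215.7  186. ] yaw -7.26 w 10.6 F [ 1.2  0.3 -3.7]
shift [ -56.3 -440.1  -34.1] turn [ 2.00e-04 -1.20e-03 -3.31e-01]
[-0.08616214 -0.06811033  0.04682644] 49.998271465301514
```

jog_arm(
  targets=[
    {"dx": -2, "dy": -15, "dz": -5, "rx": 0, "ry": 0, "rz": -0.01, "gripper": 1},
    {"dx": -5, "dy": -40, "dz": -12, "rx": 0, "ry": 0, "rz": -0.03, "gripper": 1},
    {"dx": -9, "dy": -70, "dz": -18, "rx": 0, "ry": 0, "rz": -0.05, "gripper": 1},
    {"dx": -13, "dy": -102, "dz": -22, "rx": 0, "ry": 0, "rz": -0.08, "gripper": 1},
    {"dx": -17, "dy": -134, "dz": -24, "rx": 0, "ry": 0, "rz": -0.1, "gripper": 1},
    {"dx": -21, "dy": -166, "dz": -25, "rx": 0, "ry": 0, "rz": -0.12, "gripper": 1},
    {"dx": -25, "dy": -198, "dz": -25, "rx": 0, "ry": 0, "rz": -0.15, "gripper": 1},
    {"dx": -29, "dy": -230, "dz": -25, "rx": 0, "ry": 0, "rz": -0.17, "gripper": 1},
  ],
)

```text
t: 30.13
eef_pos: [0.5084, 0.0176, 0.209]
ee_rot: [-3.141, -0.0, 0.045]
force: [2.5, -0.1, -3.5]
width: 0.0109
gripper_force: 50.0
```

```bash
python3 plan.py 508.5 228 210 11.7
```

```text
t 30.13 pos [508.4  17.6 209. ] yaw 2.55 w 10.9 F [ 2.5 -0.1 -3.5]
shift [   9.4 -210.2   -0.9] turn [-0.0004 -0.0004 -0.1597]
```

jog_arm(
  targets=[
    {"dx": 1.3, "dy": -30, "dz": 0, "rx": 0, "ry": 0, "rz": -0.02, "gripper": 1},
    {"dx": 2.6, "dy": -60, "dz": 0, "rx": 0, "ry": 0, "rz": -0.04, "gripper": 1},
    {"dx": 4, "dy": -90, "dz": 0, "rx": 0, "ry": 0, "rz": -0.07, "gripper": 1},
    {"dx": 5.5, "dy": -120, "dz": 0, "rx": 0, "ry": 0, "rz": -0.09, "gripper": 1},
    {"dx": 7, "dy": -150, "dz": 0, "rx": 0, "ry": 0, "rz": -0.12, "gripper": 1},
    {"dx": 8, "dy": -178, "dz": 0, "rx": 0, "ry": 0, "rz": -0.14, "gripper": 1},
    {"dx": 9, "dy": -200, "dz": 0, "rx": 0, "ry": 0, "rz": -0.155, "gripper": 1},
    {"dx": 9.4, "dy": -210, "dz": 0, "rx": 0, "ry": 0, "rz": -0.16, "gripper": 1},
  ],
)

```text
t: 30.8
eef_pos: [0.5091, 0.2288, 0.2086]
ee_rot: [-3.141, -0.0, 0.206]
force: [0.3, -0.5, -4.5]
width: 0.011
gripper_force: 50.0
```

jog_arm(
  targets=[
    {"dx": 0, "dy": 0, "dz": 0, "rx": 0, "ry": 0, "rz": 0, "gripper": 1},
    {"dx": 0, "dy": 0, "dz": 0, "rx": 0, "ry": 0, "rz": 0, "gripper": 1},
    {"dx": 0, "dy": 0, "dz": 0, "rx": 0, "ry": 0, "rz": 0, "gripper": 1},
    {"dx": 0, "dy": 0, "dz": 5, "rx": 0, "ry": 0, "rz": 0, "gripper": 1},
    {"dx": 0, "dy": 0, "dz": 15, "rx": 0, "ry": 0, "rz": 0, "gripper": 1},
    {"dx": 0, "dy": 0, "dz": 20, "rx": 0, "ry": 0, "rz": 0, "gripper": 1},
    {"dx": 0, "dy": 0, "dz": 20, "rx": 0, "ry": 0, "rz": 0, "gripper": 1},
    {"dx": 0, "dy": 0, "dz": 20, "rx": 0, "ry": 0, "rz": 0, "gripper": 1},
  ],
)

```text
t: 31.47
eef_pos: [0.5092, 0.2257, 0.1875]
ee_rot: [3.141, 0.001, 0.203]
force: [0.3, -0.3, -3.6]
width: 0.0113
gripper_force: 50.0
```

```bash
python3 - <<'E'
from wr import *
f,P=cloud('wrist','w11')
s=arm.get_state(); print(s['eef_pos'],s['ee_rot'],s['force'],s['moment'])
# tray floor / rim as seen, tray tilt
Q=P[(np.hypot(P[...,0]-508,P[...,1]-228)<160)&(P[...,2]>140)&(P[...,2]<160)]
print(len(Q)); A=np.c_[Q[:,:2]-[508,228],np.ones(len(Q))]; print(np.linalg.lstsq(A,Q[:,2],rcond=None)[0])
reg(P,'floor',508,228,160,148,160);reg(P,'walls',508,228,160,172,186)
g=grab('scene','s11')
cv2.imwrite('pics/c11.png',np.hstack([cv2.resize(g['frame'][100:290,310:490,::-1],(400,422)),cv2.resize(f['frame'][:,:,::-1],(400,422))]))
E
python3 plan.py 508.5 228 160 11.7
```

```text
[0.5094892  0.22604094 0.18803974] [3.14114213e+00 4.03819394e-04 2.02952797e-01] [-0.14627953 -0.23498805 -3.00115214] [-0.09360413  0.11594259  0.01222873]
38688
[-3.25507691e-03 -1.53811518e-03  1.54923220e+02]
floor 38683 [533.2 230.8] [201.5 151. ] 11.5 [572.5 238.7 154.7]
walls 7208 [557.4 235.6] [ 92.4 151.1] 11.5 [575.9 238.5 179.5]
t 31.57 pos [509.6 226.3 188.4] yaw 11.63 w 11.2 F [ 0.1 -0.3 -3.3]
shift [-0.8 -1.9 28.4] turn [ 0.0001 -0.0001 -0.0012]
```

View pics/c11.png

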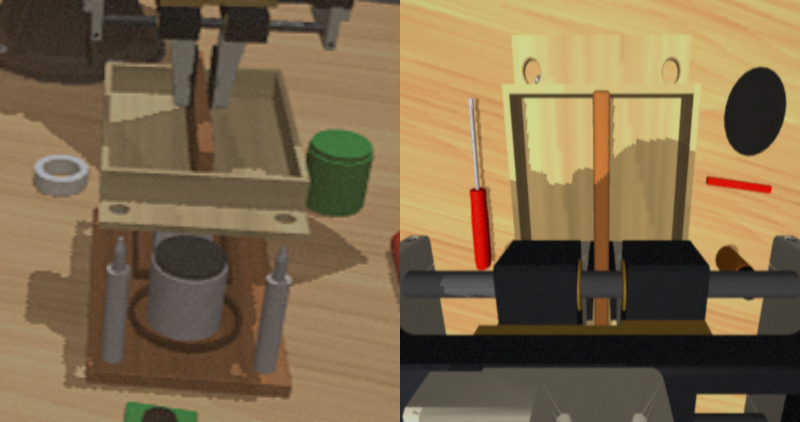

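Tray is level, centred on the TCP, and one pin shows inside the hole at (538,80). I'll shift about 1.5 mm and lower to just above the tips.

jog_arm(
  targets=[
    {"dx": -0.5, "dy": -1.5, "dz": 3, "rx": 0, "ry": 0, "rz": 0, "gripper": 1},
    {"dx": -0.5, "dy": -1.5, "dz": 8, "rx": 0, "ry": 0, "rz": 0, "gripper": 1},
    {"dx": -0.5, "dy": -1.5, "dz": 12, "rx": 0, "ry": 0, "rz": 0, "gripper": 1},
    {"dx": -0.5, "dy": -1.5, "dz": 16, "rx": 0, "ry": 0, "rz": 0, "gripper": 1},
    {"dx": -0.5, "dy": -1.5, "dz": 18, "rx": 0, "ry": 0, "rz": 0, "gripper": 1},
    {"dx": -0.5, "dy": -1.5, "dz": 18, "rx": 0, "ry": 0, "rz": 0, "gripper": 1},
    {"dx": -0.5, "dy": -1.5, "dz": 18, "rx": 0, "ry": 0, "rz": 0, "gripper": 1},
    {"dx": -0.5, "dy": -1.5, "dz": 18, "rx": 0, "ry": 0, "rz": 0, "gripper": 1},
  ],
)

```text
t: 32.23
eef_pos: [0.5088, 0.2278, 0.1704]
ee_rot: [-3.142, -0.0, 0.203]
force: [-0.6, 0.3, -2.9]
width: 0.0115
gripper_force: 50.0
```

```bash
python3 plan.py 508.6 227.4 160 11.65
python3 - <<'E'
from wr import *
f,P=cloud('wrist','w12'); g,Q=cloud('top','t12')
V=f['view']
a=cv2.resize(f['frame'][40:140,150:400,::-1],(780,312),interpolation=cv2.INTER_CUBIC)
# top view near the four holes
pts=[]
c,s=np.cos(np.deg2rad(11.65)),np.sin(np.deg2rad(11.65))
cr=[]
for x,y in [(105,60),(105,-60),(-105,60),(-105,-60)]:
    w=np.array([.506+.001*(c*x-s*y),.2284+.001*(s*x+c*y),.136,1]); p=g['view']@w
    u=g['fx']*p[0]/p[2]+g['cx'];v=g['fy']*p[1]/p[2]+g['cy']; print(u.round(1),v.round(1))
    u,v=int(u),int(v); cr.append(cv2.resize(g['frame'][v-12:v+13,u-12:u+13,::-1],(195,195),interpolation=cv2.INTER_CUBIC))
cv2.imwrite('pics/c12.png',np.vstack([a,np.hstack(cr)]))
E
```

```text
t 32.23 pos [508.8 227.8 170.4] yaw 11.65 w 11.5 F [-0.6  0.3 -2.9]
shift [-0.3  0.3 10.4] turn [-0.     -0.0003 -0.0001]
141.6 169.1
201.5 157.9
158.3 273.8
220.3 261.3
```

View pics/c12.png

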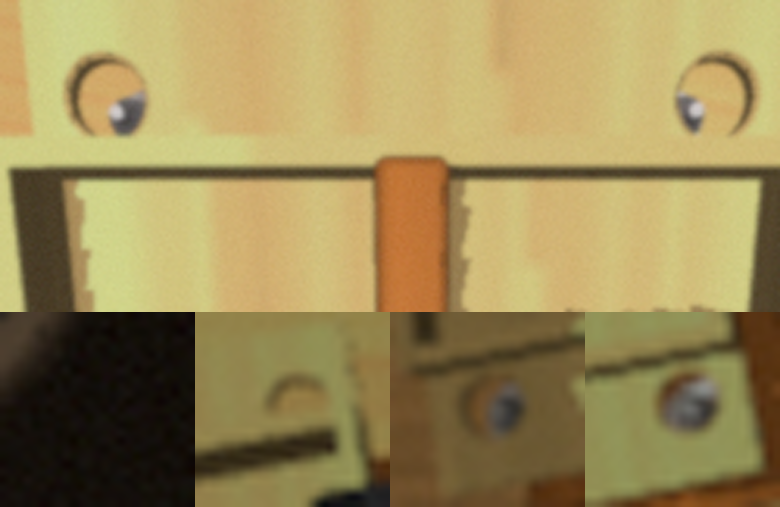

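```bash
python3 plan.py 508.6 227.4 160 11.65
python3 - <<'E'
from h import *
f=load('w12')
c,s=np.cos(np.deg2rad(11.65)),np.sin(np.deg2rad(11.65))
for tip,h in [((187.8,75.9),(184,70.4)),((373.1,75.3),(379.5,70.4))]:
    d=pt(f,*tip,.1275)*1000-pt(f,*h,.1367)*1000
    print('tip',(pt(f,*tip,.1275)*1000).round(1),'tip-hole along x,y of stand',(c*d[0]+s*d[1]).round(2),(-s*d[0]+c*d[1]).round(2))
E
```

```text
t 32.33 pos [508.8 227.8 170.5] yaw 11.65 w 11.4 F [-0.1 -0.6 -3.1]
shift [-0.2  0.3 10.5] turn [-0.0001 -0.0004 -0.0001]
tip [598.5 307.9 127.5] tip-hole along x,y of stand -1.78 0.66
tip [622.8 190.6 127.5] tip-hole along x,y of stand -1.42 1.06
```

jog_arm(
  targets=[
    {"dx": -1, "dy": -0.5, "dz": 0, "rx": 0, "ry": 0, "rz": 0, "gripper": 1},
    {"dx": -1, "dy": -0.5, "dz": 2, "rx": 0, "ry": 0, "rz": 0, "gripper": 1},
    {"dx": -1, "dy": -0.5, "dz": 4, "rx": 0, "ry": 0, "rz": 0, "gripper": 1},
    {"dx": -1, "dy": -0.5, "dz": 6, "rx": 0, "ry": 0, "rz": 0, "gripper": 1},
    {"dx": -1, "dy": -0.5, "dz": 8, "rx": 0, "ry": 0, "rz": 0, "gripper": 1},
    {"dx": -1, "dy": -0.5, "dz": 10, "rx": 0, "ry": 0, "rz": 0, "gripper": 1},
    {"dx": -1, "dy": -0.5, "dz": 12, "rx": 0, "ry": 0, "rz": 0, "gripper": 1},
    {"dx": -1, "dy": -0.5, "dz": 12, "rx": 0, "ry": 0, "rz": 0, "gripper": 1},
  ],
)

```text
t: 33.0
eef_pos: [0.5073, 0.2278, 0.1577]
ee_rot: [3.141, 0.001, 0.203]
force: [-0.2, -0.0, -3.6]
width: 0.0111
gripper_force: 50.0
```

jog_arm(
  targets=[
    {"dx": 0, "dy": 0, "dz": 2, "rx": 0, "ry": 0, "rz": 0, "gripper": 1},
    {"dx": 0, "dy": 0, "dz": 5, "rx": 0, "ry": 0, "rz": 0, "gripper": 1},
    {"dx": 0, "dy": 0, "dz": 8, "rx": 0, "ry": 0, "rz": 0, "gripper": 1},
    {"dx": 0, "dy": 0, "dz": 11, "rx": 0, "ry": 0, "rz": 0, "gripper": 1},
    {"dx": 0, "dy": 0, "dz": 13, "rx": 0, "ry": 0, "rz": 0, "gripper": 1},
    {"dx": 0, "dy": 0, "dz": 15, "rx": 0, "ry": 0, "rz": 0, "gripper": 1},
    {"dx": 0, "dy": 0, "dz": 16.5, "rx": 0, "ry": 0, "rz": 0, "gripper": 1},
    {"dx": 0, "dy": 0, "dz": 16.5, "rx": 0, "ry": 0, "rz": 0, "gripper": 1},
  ],
)

```text
t: 33.67
eef_pos: [0.5074, 0.2279, 0.1414]
ee_rot: [3.141, 0.0, 0.203]
force: [0.1, 1.4, -2.8]
width: 0.011
gripper_force: 50.0
```

jog_arm(
  targets=[
    {"dx": 0, "dy": 0, "dz": 1, "rx": 0, "ry": 0, "rz": 0, "gripper": 1},
    {"dx": 0, "dy": 0, "dz": 1.5, "rx": 0, "ry": 0, "rz": 0, "gripper": 1},
    {"dx": 0, "dy": 0, "dz": 2, "rx": 0, "ry": 0, "rz": 0, "gripper": 1},
    {"dx": 0, "dy": 0, "dz": 2.5, "rx": 0, "ry": 0, "rz": 0, "gripper": 1},
    {"dx": 0, "dy": 0, "dz": 2.8, "rx": 0, "ry": 0, "rz": 0, "gripper": 1},
    {"dx": 0, "dy": 0, "dz": 2.8, "rx": 0, "ry": 0, "rz": 0, "gripper": 1},
    {"dx": 0, "dy": 0, "dz": 2.8, "rx": 0, "ry": 0, "rz": 0, "gripper": 1},
    {"dx": 0, "dy": 0, "dz": 2.8, "rx": 0, "ry": 0, "rz": 0, "gripper": 1},
  ],
)

```text
t: 34.33
eef_pos: [0.5076, 0.228, 0.139]
ee_rot: [-3.142, -0.0, 0.203]
force: [-0.1, 0.2, -3.6]
width: 0.0111
gripper_force: 50.0
```

jog_arm(
  targets=[
    {"dx": 0, "dy": 0, "dz": 0.5, "rx": 0, "ry": 0, "rz": 0, "gripper": 1},
    {"dx": 0, "dy": 0, "dz": 1, "rx": 0, "ry": 0, "rz": 0, "gripper": 1},
    {"dx": 0, "dy": 0, "dz": 1.5, "rx": 0, "ry": 0, "rz": 0, "gripper": 1},
    {"dx": 0, "dy": 0, "dz": 1.5, "rx": 0, "ry": 0, "rz": 0, "gripper": 1},
    {"dx": 0, "dy": 0, "dz": 1.5, "rx": 0, "ry": 0, "rz": 0, "gripper": 1},
    {"dx": 0, "dy": 0, "dz": 1.5, "rx": 0, "ry": 0, "rz": 0, "gripper": 1},
    {"dx": 0, "dy": 0, "dz": 1.5, "rx": 0, "ry": 0, "rz": 0, "gripper": 1},
    {"dx": 0, "dy": 0, "dz": 1.5, "rx": 0, "ry": 0, "rz": 0, "gripper": 1},
  ],
)

```text
t: 35.0
eef_pos: [0.5077, 0.2281, 0.1387]
ee_rot: [-3.141, -0.001, 0.204]
force: [-5.1, -1.3, 7.3]
width: 0.0112
gripper_force: 50.0
```

Contact at the shoulder height. Release and rise.

jog_arm(
  targets=[
    {"dx": 0, "dy": 0, "dz": 0, "rx": 0, "ry": 0, "rz": 0, "gripper": 0.75},
    {"dx": 0, "dy": 0, "dz": 0, "rx": 0, "ry": 0, "rz": 0, "gripper": 0.6},
    {"dx": 0, "dy": 0, "dz": 0, "rx": 0, "ry": 0, "rz": 0, "gripper": 0.6},
    {"dx": 0, "dy": 0, "dz": 0, "rx": 0, "ry": 0, "rz": 0, "gripper": 0.6},
    {"dx": 0, "dy": 0, "dz": 0, "rx": 0, "ry": 0, "rz": 0, "gripper": 0.6},
    {"dx": 0, "dy": 0, "dz": -5, "rx": 0, "ry": 0, "rz": 0, "gripper": 0.6},
    {"dx": 0, "dy": 0, "dz": -15, "rx": 0, "ry": 0, "rz": 0, "gripper": 0.6},
    {"dx": 0, "dy": 0, "dz": -30, "rx": 0, "ry": 0, "rz": 0, "gripper": 0.6},
  ],
)

```text
t: 35.67
eef_pos: [0.5071, 0.2276, 0.1674]
ee_rot: [3.141, 0.002, 0.203]
force: [0.8, 0.6, -0.6]
width: 0.035
gripper_force: 0.0
```

jog_arm(
  targets=[
    {"dx": 0, "dy": 0, "dz": -20, "rx": 0, "ry": 0, "rz": 0, "gripper": 0.4},
    {"dx": 0, "dy": 0, "dz": -45, "rx": 0, "ry": 0, "rz": 0, "gripper": 0.4},
    {"dx": 0, "dy": 0, "dz": -65, "rx": 0, "ry": 0, "rz": 0, "gripper": 0.4},
    {"dx": 0, "dy": 0, "dz": -75, "rx": 0, "ry": 0, "rz": 0, "gripper": 0.4},
    {"dx": 0, "dy": 0, "dz": -80, "rx": 0, "ry": 0, "rz": 0, "gripper": 0.4},
    {"dx": 0, "dy": 0, "dz": -80, "rx": 0, "ry": 0, "rz": 0, "gripper": 0.4},
    {"dx": 0, "dy": 0, "dz": -80, "rx": 0, "ry": 0, "rz": 0, "gripper": 0.4},
    {"dx": 0, "dy": 0, "dz": -80, "rx": 0, "ry": 0, "rz": 0, "gripper": 0.4},
  ],
)

```text
t: 36.33
eef_pos: [0.507, 0.2276, 0.2462]
ee_rot: [3.141, 0.002, 0.203]
force: [-0.2, -0.9, 0.1]
width: 0.0529
gripper_force: 0.0
```

```bash
python3 - <<'E'
from wr import *
f,P=cloud('wrist','w13'); g=grab('scene','s13')
Q=P[(np.hypot(P[...,0]-508,P[...,1]-228)<130)&(P[...,2]>100)&(P[...,2]<112)]
A=np.c_[Q[:,:2]-[508,228],np.ones(len(Q))]; print(len(Q),np.linalg.lstsq(A,Q[:,2],rcond=None)[0])
reg(P,'floor',508,228,160,100,112);reg(P,'jar',461,-12,30,60,80)
cv2.imwrite('pics/c13.png',cv2.resize(g['frame'][120:290,310:490,::-1],(630,595),interpolation=cv2.INTER_CUBIC))
E
python3 plan.py 462 -12.5 240 -93
```

```text
22942 [-9.58617155e-04 -2.72763393e-07  1.06057082e+02]
floor 23770 [507.5 228.5] [250.4 150.2] 11.5 [538.8 234.4 106. ]
jar 0
t 36.43 pos [507.1 227.7 246.3] yaw 11.64 w 52.8 F [ 0.5 -0.5 -0.1]
shift [-92.6 226.1   6.6] turn [2.3000e-03 5.0000e-04 1.8262e+00]
```

View pics/c13.png

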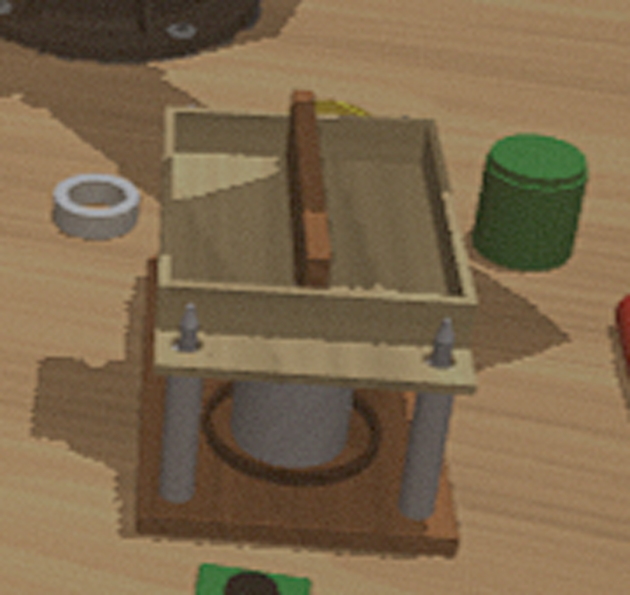

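Tray is on: floor top at 106 mm, tilt about 1 mrad, pins standing through the holes at (188,330) and (443,345). Now the jar.

jog_arm(
  targets=[
    {"dx": -5, "dy": 12, "dz": 0, "rx": 0, "ry": 0, "rz": 0.1, "gripper": 0.4},
    {"dx": -12, "dy": 30, "dz": 0, "rx": 0, "ry": 0, "rz": 0.21, "gripper": 0.4},
    {"dx": -20, "dy": 48, "dz": 0, "rx": 0, "ry": 0, "rz": 0.32, "gripper": 0.4},
    {"dx": -28, "dy": 68, "dz": 0, "rx": 0, "ry": 0, "rz": 0.43, "gripper": 0.4},
    {"dx": -36, "dy": 88, "dz": 0, "rx": 0, "ry": 0, "rz": 0.54, "gripper": 0.4},
    {"dx": -44, "dy": 108, "dz": 0, "rx": 0, "ry": 0, "rz": 0.65, "gripper": 0.4},
    {"dx": -52, "dy": 128, "dz": 0, "rx": 0, "ry": 0, "rz": 0.76, "gripper": 0.4},
    {"dx": -60, "dy": 146, "dz": 0, "rx": 0, "ry": 0, "rz": 0.86, "gripper": 0.4},
  ],
)

```text
t: 37.1
eef_pos: [0.4777, 0.0717, 0.2468]
ee_rot: [3.14, 0.0, -0.662]
force: [-0.3, 0.1, -0.7]
width: 0.0522
gripper_force: 0.0
```

```bash
python3 plan.py 463 -12.5 180 -78.4
```

```text
t 37.1 pos [477.7  71.7 246.8] yaw -37.95 w 52.2 F [-0.3  0.1 -0.7]
shift [40.2 75.3 66.9] turn [0.0013 0.     0.7059]
```

jog_arm(
  targets=[
    {"dx": 8, "dy": 14, "dz": 8, "rx": 0, "ry": 0, "rz": 0.11, "gripper": 0.4},
    {"dx": 16, "dy": 30, "dz": 20, "rx": 0, "ry": 0, "rz": 0.23, "gripper": 0.4},
    {"dx": 25, "dy": 46, "dz": 35, "rx": 0, "ry": 0, "rz": 0.35, "gripper": 0.4},
    {"dx": 33, "dy": 61, "dz": 50, "rx": 0, "ry": 0, "rz": 0.47, "gripper": 0.4},
    {"dx": 38, "dy": 71, "dz": 61, "rx": 0, "ry": 0, "rz": 0.59, "gripper": 0.4},
    {"dx": 40, "dy": 75, "dz": 66, "rx": 0, "ry": 0, "rz": 0.69, "gripper": 0.4},
    {"dx": 40, "dy": 75, "dz": 67, "rx": 0, "ry": 0, "rz": 0.706, "gripper": 0.4},
    {"dx": 40, "dy": 75, "dz": 67, "rx": 0, "ry": 0, "rz": 0.706, "gripper": 0.4},
  ],
)

```text
t: 37.77
eef_pos: [0.4639, -0.0112, 0.1799]
ee_rot: [3.14, -0.0, -1.362]
force: [-0.3, -0.2, 0.3]
width: 0.0522
gripper_force: 0.0
```

```bash
python3 - <<'E'
from wr import *
arm.grab_frame('wrist')
f,P=cloud('wrist','w14'); reg(P,'jar',462,-12,30,60,80)
E
python3 plan.py 463 -12.5 40 -78.4
```

```text
jar 1017 [464.6 -14.2] [33.8 33.8] 13.0 [464.5 -14.9  69.7]
t 37.87 pos [464.5 -10.6 180.7] yaw -77.89 w 52.8 F [0.3 0.5 0.1]
shift [  1.6   1.9 140.7] turn [-0.0003 -0.0001  0.009 ]
```

jog_arm(
  targets=[
    {"dx": 3.5, "dy": 0.5, "dz": 15, "rx": 0, "ry": 0, "rz": 0, "gripper": 0.38},
    {"dx": 3.5, "dy": 0.5, "dz": 40, "rx": 0, "ry": 0, "rz": 0, "gripper": 0.38},
    {"dx": 3.5, "dy": 0.5, "dz": 65, "rx": 0, "ry": 0, "rz": 0, "gripper": 0.38},
    {"dx": 3.5, "dy": 0.5, "dz": 90, "rx": 0, "ry": 0, "rz": 0, "gripper": 0.38},
    {"dx": 3.5, "dy": 0.5, "dz": 112, "rx": 0, "ry": 0, "rz": 0, "gripper": 0.38},
    {"dx": 3.5, "dy": 0.5, "dz": 130, "rx": 0, "ry": 0, "rz": 0, "gripper": 0.38},
    {"dx": 3.5, "dy": 0.5, "dz": 139, "rx": 0, "ry": 0, "rz": 0, "gripper": 0.38},
    {"dx": 3.5, "dy": 0.5, "dz": 141, "rx": 0, "ry": 0, "rz": 0, "gripper": 0.38},
  ],
  force=20,
)

```text
t: 38.53
eef_pos: [0.4638, -0.0143, 0.0383]
ee_rot: [3.139, -0.0, -1.361]
force: [-0.2, 0.4, 0.8]
width: 0.0544
gripper_force: 0.0
```

jog_arm(
  targets=[
    {"dx": 0, "dy": 0, "dz": 0, "rx": 0, "ry": 0, "rz": 0, "gripper": 0.45},
    {"dx": 0, "dy": 0, "dz": 0, "rx": 0, "ry": 0, "rz": 0, "gripper": 0.55},
    {"dx": 0, "dy": 0, "dz": 0, "rx": 0, "ry": 0, "rz": 0, "gripper": 0.9},
    {"dx": 0, "dy": 0, "dz": 0, "rx": 0, "ry": 0, "rz": 0, "gripper": 0.9},
    {"dx": 0, "dy": 0, "dz": 0, "rx": 0, "ry": 0, "rz": 0, "gripper": 0.9},
    {"dx": 0, "dy": 0, "dz": 0, "rx": 0, "ry": 0, "rz": 0, "gripper": 0.9},
    {"dx": 0, "dy": 0, "dz": 0, "rx": 0, "ry": 0, "rz": 0, "gripper": 0.9},
    {"dx": 0, "dy": 0, "dz": 0, "rx": 0, "ry": 0, "rz": 0, "gripper": 0.9},
  ],
)

```text
t: 39.2
eef_pos: [0.4651, -0.0143, 0.0404]
ee_rot: [-3.14, 0.0, -1.362]
force: [-2.0, -0.2, 7.0]
width: 0.035
gripper_force: 20.0
```

jog_arm(
  targets=[
    {"dx": 0, "dy": 0, "dz": -4, "rx": 0, "ry": 0, "rz": 0, "gripper": 0.9},
    {"dx": 0, "dy": 0, "dz": -14, "rx": 0, "ry": 0, "rz": 0, "gripper": 0.9},
    {"dx": 0, "dy": 0, "dz": -35, "rx": 0, "ry": 0, "rz": 0, "gripper": 0.9},
    {"dx": 0, "dy": 0, "dz": -65, "rx": 0, "ry": 0, "rz": 0, "gripper": 0.9},
    {"dx": 0, "dy": 0, "dz": -95, "rx": 0, "ry": 0, "rz": 0, "gripper": 0.9},
    {"dx": 0, "dy": 0, "dz": -125, "rx": 0, "ry": 0, "rz": 0, "gripper": 0.9},
    {"dx": 0, "dy": 0, "dz": -150, "rx": 0, "ry": 0, "rz": 0, "gripper": 0.9},
    {"dx": 0, "dy": 0, "dz": -165, "rx": 0, "ry": 0, "rz": 0, "gripper": 0.9},
  ],
)

```text
t: 39.87
eef_pos: [0.4652, -0.0143, 0.2079]
ee_rot: [-3.138, 0.0, -1.363]
force: [0.3, -0.2, -1.2]
width: 0.0353
gripper_force: 19.9
```

```bash
python3 plan.py 515 191.5 208 -78.4
```

```text
t 39.87 pos [465.2 -14.3 207.9] yaw -78.07 w 35.3 F [ 0.3 -0.2 -1.2]
shift [-191.1  -91.3    0.3] turn [-0.0041  0.0003  0.0058]
```

jog_arm(
  targets=[
    {"dx": -14, "dy": -7, "dz": 0, "rx": 0, "ry": 0, "rz": 0, "gripper": 0.9},
    {"dx": -40, "dy": -19, "dz": 0, "rx": 0, "ry": 0, "rz": 0, "gripper": 0.9},
    {"dx": -70, "dy": -33, "dz": 0, "rx": 0, "ry": 0, "rz": 0, "gripper": 0.9},
    {"dx": -100, "dy": -48, "dz": 0, "rx": 0, "ry": 0, "rz": 0, "gripper": 0.9},
    {"dx": -130, "dy": -62, "dz": 0, "rx": 0, "ry": 0, "rz": 0, "gripper": 0.9},
    {"dx": -160, "dy": -76, "dz": 0, "rx": 0, "ry": 0, "rz": 0, "gripper": 0.9},
    {"dx": -182, "dy": -87, "dz": 0, "rx": 0, "ry": 0, "rz": 0, "gripper": 0.9},
    {"dx": -191, "dy": -91, "dz": 0, "rx": 0, "ry": 0, "rz": 0, "gripper": 0.9},
  ],
)

```text
t: 40.53
eef_pos: [0.5145, 0.1941, 0.2043]
ee_rot: [-3.142, 0.0, -1.361]
force: [-0.6, -0.3, -1.4]
width: 0.0355
gripper_force: 19.9
```

jog_arm(
  targets=[
    {"dx": 0, "dy": 0, "dz": 0, "rx": 0, "ry": 0, "rz": 0, "gripper": 0.9},
    {"dx": 0, "dy": 0, "dz": 0, "rx": 0, "ry": 0, "rz": 0, "gripper": 0.9},
    {"dx": 0, "dy": 0, "dz": 5, "rx": 0, "ry": 0, "rz": 0, "gripper": 0.9},
    {"dx": 0, "dy": 0, "dz": 15, "rx": 0, "ry": 0, "rz": 0, "gripper": 0.9},
    {"dx": 0, "dy": 0, "dz": 28, "rx": 0, "ry": 0, "rz": 0, "gripper": 0.9},
    {"dx": 0, "dy": 0, "dz": 38, "rx": 0, "ry": 0, "rz": 0, "gripper": 0.9},
    {"dx": 0, "dy": 0, "dz": 44, "rx": 0, "ry": 0, "rz": 0, "gripper": 0.9},
    {"dx": 0, "dy": 0, "dz": 45, "rx": 0, "ry": 0, "rz": 0, "gripper": 0.9},
  ],
)

```text
t: 41.2
eef_pos: [0.5132, 0.1902, 0.1578]
ee_rot: [3.139, -0.001, -1.364]
force: [-0.2, 0.6, -0.9]
width: 0.0352
gripper_force: 19.9
```

```bash
python3 plan.py 515 191.5 147 -78.4
```

```text
t 41.2 pos [513.2 190.2 157.8] yaw -78.13 w 35.2 F [-0.2  0.6 -0.9]
shift [-0.9 -2.1 10.8] turn [ 0.0025 -0.001   0.0046]
```

jog_arm(
  targets=[
    {"dx": -1, "dy": -1, "dz": 3, "rx": 0, "ry": 0, "rz": 0, "gripper": 0.9},
    {"dx": -1, "dy": -1, "dz": 6, "rx": 0, "ry": 0, "rz": 0, "gripper": 0.9},
    {"dx": -1, "dy": -1, "dz": 8, "rx": 0, "ry": 0, "rz": 0, "gripper": 0.9},
    {"dx": -1, "dy": -1, "dz": 9.5, "rx": 0, "ry": 0, "rz": 0, "gripper": 0.9},
    {"dx": -1, "dy": -1, "dz": 10.5, "rx": 0, "ry": 0, "rz": 0, "gripper": 0.9},
    {"dx": -1, "dy": -1, "dz": 11, "rx": 0, "ry": 0, "rz": 0, "gripper": 0.9},
    {"dx": -1, "dy": -1, "dz": 11, "rx": 0, "ry": 0, "rz": 0, "gripper": 0.9},
    {"dx": -1, "dy": -1, "dz": 11, "rx": 0, "ry": 0, "rz": 0, "gripper": 0.9},
  ],
)

```text
t: 41.87
eef_pos: [0.5148, 0.1925, 0.1486]
ee_rot: [-3.141, 0.0, -1.363]
force: [-0.3, -0.6, -0.7]
width: 0.0351
gripper_force: 19.9
```

jog_arm(
  targets=[
    {"dx": 0, "dy": 0, "dz": 0.6, "rx": 0, "ry": 0, "rz": 0, "gripper": 0.9},
    {"dx": 0, "dy": 0, "dz": 1.2, "rx": 0, "ry": 0, "rz": 0, "gripper": 0.9},
    {"dx": 0, "dy": 0, "dz": 1.8, "rx": 0, "ry": 0, "rz": 0, "gripper": 0.9},
    {"dx": 0, "dy": 0, "dz": 2.3, "rx": 0, "ry": 0, "rz": 0, "gripper": 0.9},
    {"dx": 0, "dy": 0, "dz": 2.8, "rx": 0, "ry": 0, "rz": 0, "gripper": 0.9},
    {"dx": 0, "dy": 0, "dz": 2.8, "rx": 0, "ry": 0, "rz": 0, "gripper": 0.9},
    {"dx": 0, "dy": 0, "dz": 2.8, "rx": 0, "ry": 0, "rz": 0, "gripper": 0.9},
    {"dx": 0, "dy": 0, "dz": 2.8, "rx": 0, "ry": 0, "rz": 0, "gripper": 0.9},
  ],
)

```text
t: 42.53
eef_pos: [0.5149, 0.1924, 0.1465]
ee_rot: [-3.141, 0.0, -1.363]
force: [-3.9, -1.2, 5.4]
width: 0.035
gripper_force: 20.0
```

Contact. Release, rise and check.

jog_arm(
  targets=[
    {"dx": 0, "dy": 0, "dz": 0, "rx": 0, "ry": 0, "rz": 0, "gripper": 0.5},
    {"dx": 0, "dy": 0, "dz": 0, "rx": 0, "ry": 0, "rz": 0, "gripper": 0.4},
    {"dx": 0, "dy": 0, "dz": 0, "rx": 0, "ry": 0, "rz": 0, "gripper": 0.4},
    {"dx": 0, "dy": 0, "dz": 0, "rx": 0, "ry": 0, "rz": 0, "gripper": 0.4},
    {"dx": 0, "dy": 0, "dz": 0, "rx": 0, "ry": 0, "rz": 0, "gripper": 0.4},
    {"dx": 0, "dy": 0, "dz": -5, "rx": 0, "ry": 0, "rz": 0, "gripper": 0.4},
    {"dx": 0, "dy": 0, "dz": -15, "rx": 0, "ry": 0, "rz": 0, "gripper": 0.4},
    {"dx": 0, "dy": 0, "dz": -35, "rx": 0, "ry": 0, "rz": 0, "gripper": 0.4},
  ],
)

```text
t: 43.2
eef_pos: [0.5137, 0.1918, 0.1798]
ee_rot: [3.138, -0.001, -1.363]
force: [-0.4, 0.2, -0.3]
width: 0.0522
gripper_force: 0.0
```

jog_arm(
  targets=[
    {"dx": 0, "dy": 0, "dz": -20, "rx": 0, "ry": 0, "rz": 0, "gripper": 0.4},
    {"dx": 0, "dy": 0, "dz": -50, "rx": 0, "ry": 0, "rz": 0, "gripper": 0.4},
    {"dx": 0, "dy": 0, "dz": -75, "rx": 0, "ry": 0, "rz": 0, "gripper": 0.4},
    {"dx": 0, "dy": 0, "dz": -95, "rx": 0, "ry": 0, "rz": 0, "gripper": 0.4},
    {"dx": 0, "dy": 0, "dz": -100, "rx": 0, "ry": 0, "rz": 0, "gripper": 0.4},
    {"dx": 0, "dy": 0, "dz": -100, "rx": 0, "ry": 0, "rz": 0, "gripper": 0.4},
    {"dx": 0, "dy": 0, "dz": -100, "rx": 0, "ry": 0, "rz": 0, "gripper": 0.4},
    {"dx": 0, "dy": 0, "dz": -100, "rx": 0, "ry": 0, "rz": 0, "gripper": 0.4},
  ],
)

```text
t: 43.87
eef_pos: [0.5142, 0.1921, 0.2797]
ee_rot: [3.14, -0.0, -1.363]
force: [-0.7, -0.2, -0.5]
width: 0.0526
gripper_force: 0.0
```

Run:
```python
from wr import *
f,P=cloud('wrist','w15'); g=grab('scene','s15')
Q=P[(np.hypot(P[...,0]-508,P[...,1]-228)<130)&(P[...,2]>100)&(P[...,2]<112)]
A=np.c_[Q[:,:2]-[508,228],np.ones(len(Q))]; print(len(Q),np.linalg.lstsq(A,Q[:,2],rcond=None)[0])
reg(P,'jar',515,191,30,165,185)
cv2.imwrite('pics/c15.png',cv2.resize(g['frame'][110:290,310:490,::-1],(590,590),interpolation=cv2.INTER_CUBIC))
print(arm.get_state()['eef_pos'])
```

```text
12930 [-7.17258922e-04 -7.22801780e-04  1.06048126e+02]
jar 1071 [514.2 192.6] [34.5 34. ] 61.4 [514.3 191.5 175.6]
[0.51427544 0.19212401 0.27951835]
```

View pics/c15.png

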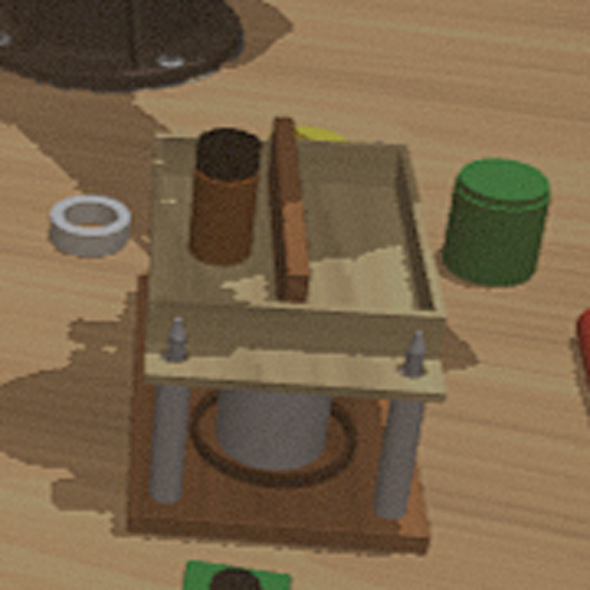

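The jar stands upright in the compartment at (225,195), cap at 176 mm. The tray is level and the gripper is clear, so I'm handing in.

```bash
python3 -c "
from station import arm; print(arm.job_done())"
```

```text
the job is handed in; nothing more can be done
None
```

The tins are swapped into their matching seats, the tray lies level on all four posts, and the jar stands upright in one compartment; the job was handed in at about 44 s, after one slipped first grip on the square tin that left it standing, and no verdict came back.

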